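Fit the wheel of a child's cart and lock it with its hairpin clip

TASK

Put the loose wheel of the child's cart on the bare axle, right down on its shoulder, then slide the hairpin clip through the cross hole of that axle, pushing gently, until it snaps fully home and hugs the shank, as on the wheel that is already fitted. Do not ram the clip against the axle, and leave the other things on the counter where they are.

Things in the scene. Friction and masses are not known exactly. Their poses are not given: they have to be found in the camera images.
- wheel_hub (a point): centre of the loose wheel, half-way up its hub (20 mm above its lower face); z: the bore's axis. The wheel lies flat: 130 mm across, black tyre 30 mm high of 49 mm inner radius, grey hub 40 mm across and 40 mm high (10 mm higher than the tyre), between them a web 12 mm high with six ribs up to 20 mm high; through bore 17.6 mm
- wheel: the loose wheel, about 0.3 kg, origin under its centre
- panel: side panel of the cart, plywood 170 x 400 x 18 mm, lies flat and does not move; origin under its centre, x along its short side. Two stub axles stand on it: at y = +100 mm one with a wheel and clip already fitted (82 mm high in all), at y = -100 mm the bare one
- axle_shoulder (a point): point on the bare axle's axis at the top of its 25 mm wide steel shoulder, where the wheel's hub comes to rest; 26 mm above the counter, 8 mm above the panel. Axes of the panel
- axle_hole (a point): centre of the bare axle's cross hole, on its axis, 45 mm above the shoulder (5 mm above the fitted hub). Shank 16 mm across, bevelled end 10.5 mm above this point; level 7 mm hole. Axes of the panel, NOT of the hole: the stub can turn in its bush with a slight drag, so its hole may point any way round; a thin slot in its end shows the direction; a leg in the hole turns it along
- clip_coil (a point): centre of the clip's loop, the place to grip it: double loop of plated 5 mm spring wire, 25 mm across, 10 mm high; the clip, 88 mm long, lies flat. Axes: x from loop to tips, y to the bent leg, z up. Straight leg at y = -10, z = -2.5 mm, its round tip at x = 75 mm; bent leg at the same height, its tip at x = 55 mm, flared to y = +2 mm
- clip_seat (a point): point on the straight leg's axis, 32 mm ahead of the loop's centre, that lies at the hole's centre (within about 1.5 mm) when the clip is home. Axes as clip_coil. Either end of the hole will do. The leg is through the hole before the bent leg rides over the shank's side (push rises to about 10 N) and snaps home, the shank in its hump; there the narrowing wire stops it
- clip_tip (a point): round end of the clip's straight leg, 75 mm ahead of the loop's centre, axes as clip_coil
- clip: the hairpin clip, about 40 g, origin on its underside 26 mm ahead of the loop's centre, axes as clip_coil
- hex_key_mid (a point): bystander: bent hexagon key of dark steel, 90 x 30 mm, 6 mm thick; clip and key may lie in each other's place
- scissors: bystander: scissors with black handles, 170 mm long, 10 mm high; origin at the pivot
- mug: bystander: white mug, 82 mm across, 92 mm high
- wood_glue: bystander: white glue bottle, 52 mm across, 150 mm high
- tape_roll: bystander: roll of paper tape lying flat, 100 mm across, 24 mm high

How it is judged:
By the outcome, as a careful person would: the job done as asked, in the order asked, and still so for the second after the job is handed in, with the robot touching nothing.
It also fails if it takes over 72 s, if anything falls off the work surface, if the arm or the gripper's body presses on something with over 40 N, if the wrist force passes 120 N, or if a joint passes its speed limit or range.

ROBOT

A 7-joint arm with a two-finger parallel gripper is mounted at the origin on the work surface. World frame = base frame: x ahead of the robot, y to its left, z up, the work surface at z = 0. Lengths are in m, angles in rad, forces in N, time in s.
With the tool pointing down it reaches from about 0.425 to 0.875 m from the base axis. Payload 8.4 kg.
Tool frame: the origin (TCP) lies at the very end of the fingers, on their centre line; the grasp point (between the pads) lies 19 mm behind it; y points along the fingers, x is the direction in which the jaws open and shut, and the axes are right-handed (so a half turn about y gives the same grasp; the last joint's range is limited). The gripper opens to 87 mm and grips with 3 to 60 N. Pads are 19 mm wide; open, the fingers measure 117 mm over their backs; the gripper's body (75 mm by 190 mm) begins 51 mm behind the grasp point.
Start: joints at [-1.388, 0.333, 0.04, 1.465, -0.013, 1.343, -0.059], TCP at [0.181, 0.624, 0.191] pointing down, gripper open.
Joint ranges: [-2.58, 2.58], [-0.38, 2.09], [-1.3, 1.39], [0.25, 2.4], [-1.5, 4.64], [0.08, 2.09], [-2.65, 2.65]. Speed limits (rad/s): [2.22, 2.22, 2.79, 2.79, 3.14, 3.14, 3.14].

INTERFACE

Orientations are given as a 3x3 rotation matrix whose columns are the frame's x, y, z axes.
In Python, from plant import env gives the robot as it stands. The module is installed in compiled form; this text tells all that it offers.
- The arm moves only by the shell command python3 -m handwheel 'ROWS' [FORCE]. ROWS is JSON, a list of rows, each a list of 3 entries, a list of its own where there are three numbers: the gripper's target within -1 to 1 (shut at 1, half-way at 0, fully open at -1), then the shift along the tool's x, y, z scaled (see below), then the turn, a rotation vector about the tool's x, y, z scaled (see below). A call has 1 to 10 rows; each row is the pose to reach, as a shift and turn from the pose commanded when the call began, along the tool's axes at that moment, turning the shorter way round; what a row does not reach only later rows make up. The controller multiplies each number of a shift by 1000 mm and each number of a turn by 180 degrees. A row lasts 1/8 s, in which the tool goes at most 62.5 mm and 10.7 degrees, less where a joint would pass 70% of its speed; a pose out of reach is approached as far as the arm can. A call with a number of a shift or a turn outside -1 to 1 is refused whole. A call with a gripper value outside its range is refused whole. The fingers move at their own pace and stop on an object; FORCE is the grip in N (left out, the last holds). Time passes only in rows, so rows that repeat a pose let the fingers close. It gives the time, the measured TCP pose, the force and the opening at its end, in the units of the state.
- env.observe(): the state, without advancing time (a new reading comes with each control period).
- env.camera(name): name is "side" or "top" or "wrist"; returns (picture, depth): 480x640x3 uint8, blue, green, red; 480x640 float32, m along the optical axis (not along the pixel's ray), 0 where there is no reading.
- env.camera_info(name): a dict with "camera_matrix" (3x3 intrinsics, pixels), "D" ([k1, k2, p1, p2, k3] as OpenCV has them; the pictures are not rectified), "origin" and "rotation" of the camera in the world; the wrist camera has in their place "mount" (4x4, takes a point from camera to tool coordinates, whose origin is the TCP and whose axes are the tool frame's). Camera axes: x right, y down, z forward; pixel columns grow to the right and rows downward; lengths in m; the calibration is good to about 2 mm. A picture is of the moment at which its call begins: read the wrist's pose just before it. camera_info takes no time and is no camera call.
- env.sign_off(): hands the job in, once; it reports no verdict.
The state is a dict: "time": time; "joint_pos": joint angles; "qd": joint speeds; "effort": joint torques, N m; "ee_pos": TCP position; "tcp_rot": TCP orientation; "contact_force": force on the tool from outside, world axes, zero at the start; "ft_torque": the same for the moment, N m; "opening": finger opening in m.
Only numpy, scipy, OpenCV 4.12 (cv2) and the standard library are available. Lean on these libraries where they do the work, as an engineer would, in place of code of your own. Each camera call takes 0.05 s, during which the arm holds its last target.

## Working session

There is one attempt and no reset: what is moved stays moved. The work goes in short steps, Python scripts to look and compute and a shell command to move; the robot and the scene stay as the last step left them, time stands still between calls to the robot, and variables do not carry over. Pictures are saved under pics/ and viewed, and the job is handed in when it is done.

```bash
mkdir -p pics; ls; python3 - <<'E'
from plant import env
import cv2,numpy as np
s=env.observe()
for k,v in s.items(): print(k,np.round(v,4).tolist())
for n in ["top","side","wrist"]:
    p,d=env.camera(n); cv2.imwrite(f"pics/{n}0.png",p); np.savez(f"pics/{n}0.npz",p=p,d=d)
    print(n,{k:np.round(v,4).tolist() for k,v in env.camera_info(n).items()})
E
```

```text
pics
time 0.0
joint_pos [-1.3882, 0.3339, 0.0399, 1.4663, -0.0134, 1.3433, -0.0585]
qd [-0.0004, 0.0016, -0.0013, 0.0011, -0.0009, -0.0011, -0.0004]
effort [0.0005, -65.6375, 1.3358, -40.3783, -0.0596, 0.0451, 0.0001]
ee_pos [0.1807, 0.6238, 0.1901]
tcp_rot [[0.2781, -0.0003, -0.9606], [0.9606, -0.0016, 0.2781], [-0.0016, -1.0, -0.0001]]
contact_force [0.3657, -0.1926, -0.9185]
ft_torque [-0.0299, -0.0637, -0.0016]
opening 0.0872
top {'camera_matrix': [[489.2107, 0.0, 315.2246], [0.0, 489.2107, 243.4501], [0.0, 0.0, 1.0]], 'D': [-0.0139, 0.0, 0.0, 0.0, 0.0], 'origin': [0.3276, -0.0475, 1.1436], 'rotation': [[0.0773, -0.9761, 0.2033], [-0.997, -0.076, 0.0141], [0.0017, -0.2038, -0.979]]}
side {'camera_matrix': [[584.0823, 0.0, 318.9462], [0.0, 584.0823, 240.9075], [0.0, 0.0, 1.0]], 'D': [-0.1577, 0.0, 0.0, 0.0, 0.0], 'origin': [0.0324, -0.8223, 1.1344], 'rotation': [[0.8398, -0.4032, 0.3635], [-0.5428, -0.6235, 0.5627], [-0.0002, -0.6699, -0.7425]]}
wrist {'camera_matrix': [[419.4174, 0.0, 320.6976], [0.0, 419.4174, 236.7446], [0.0, 0.0, 1.0]], 'D': [-0.0829, 0.0, 0.0, 0.0, 0.0], 'mount': [[1.0, -0.0002, -0.0003, -0.0008], [0.0002, -0.2492, 0.9685, -0.1929], [-0.0002, -0.9685, -0.2492, 0.0674], [0.0, 0.0, 0.0, 1.0]]}
```

View pics/top0.png

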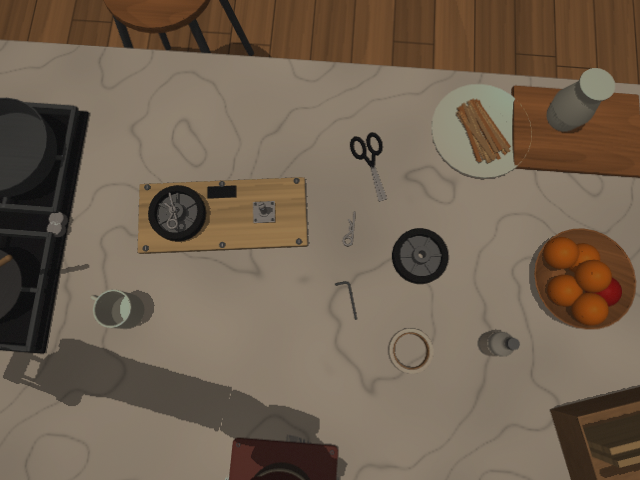

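View pics/side0.png

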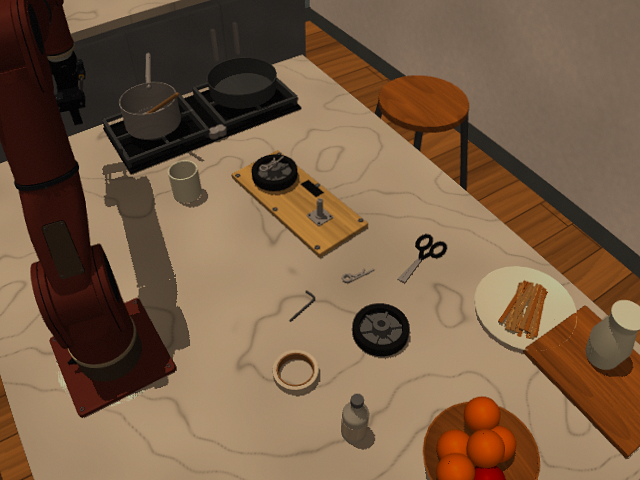

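View pics/wrist0.png

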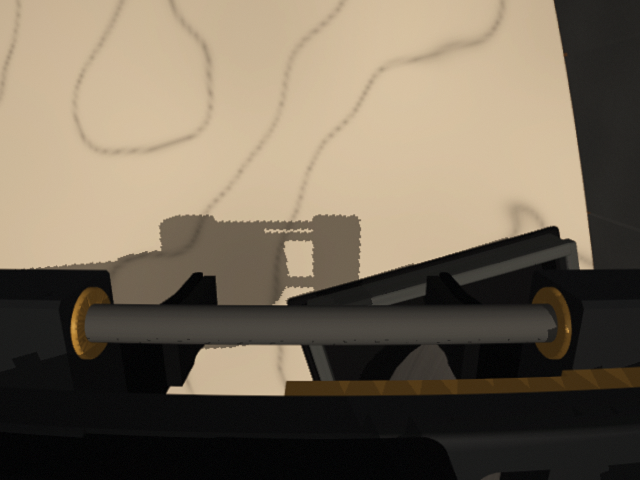

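```bash
cat > h.py <<'E'
import numpy as np,cv2
from plant import env
def cam(n,st=None):
    i=env.camera_info(n)
    if n=="wrist":
        M=np.array(i["mount"]);R=np.array(st["tcp_rot"]);o=np.array(st["ee_pos"])+R@M[:3,3];Rc=R@M[:3,:3]
    else: o=np.array(i["origin"]);Rc=np.array(i["rotation"])
    return np.array(i["camera_matrix"]),np.array(i["D"]),o,Rc
def ray(c,uv):
    K,D,o,R=c
    x=cv2.undistortPoints(np.array(uv,float).reshape(-1,1,2),K,D)[:,0]
    return o,(R@np.c_[x,np.ones(len(x))].T).T
def onz(c,uv,z):
    o,d=ray(c,uv); return o+d*((z-o[2])/d[:,2])[:,None]
def proj(c,P):
    K,D,o,R=c; P=np.atleast_2d(P)
    return cv2.projectPoints((P-o)@R,np.zeros(3),np.zeros(3),K,D)[0][:,0]
def tri(c1,p1,c2,p2):
    o1,d1=ray(c1,p1);o2,d2=ray(c2,p2);d1=d1[0];d2=d2[0]
    A=np.c_[d1,-d2];t=np.linalg.lstsq(A,o2-o1,rcond=None)[0]
    a=o1+d1*t[0];b=o2+d2*t[1];return (a+b)/2,np.linalg.norm(a-b)
E
python3 - <<'E'
import cv2,numpy as np
for n,(u0,u1,v0,v1) in {"top":(130,470,120,380),"side":(220,450,140,420)}.items():
    p=cv2.imread(f"pics/{n}0.png")[v0:v1,u0:u1]
    f=800/(u1-u0) if n=="top" else 2.1
    f=min(f,600/(v1-v0)); cv2.imwrite(f"pics/{n}0z.png",cv2.resize(p,None,fx=f,fy=f,interpolation=cv2.INTER_CUBIC)); print(n,f)
p=cv2.imread("pics/top0.png")[160:260,130:310];cv2.imwrite("pics/top0p.png",cv2.resize(p,None,fx=4.4,fy=4.4,interpolation=cv2.INTER_CUBIC))
p=cv2.imread("pics/top0.png")[200:330,320:460];cv2.imwrite("pics/top0c.png",cv2.resize(p,None,fx=4.5,fy=4.5,interpolation=cv2.INTER_CUBIC))
E
```

```text
top 2.3076923076923075
side 2.1
```

View pics/top0p.png

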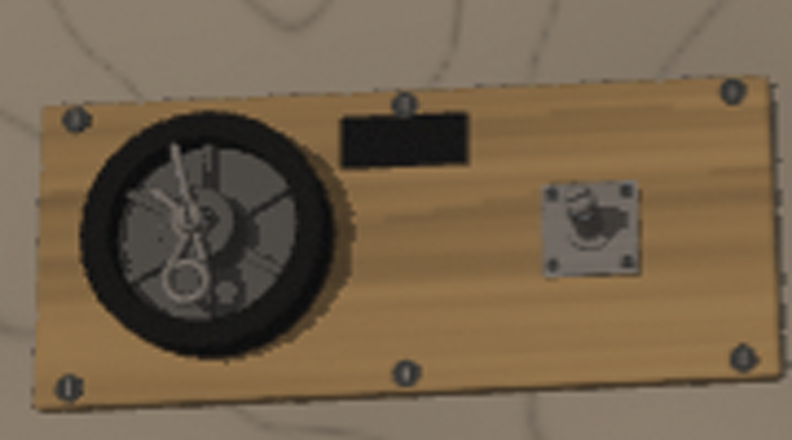

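View pics/top0c.png

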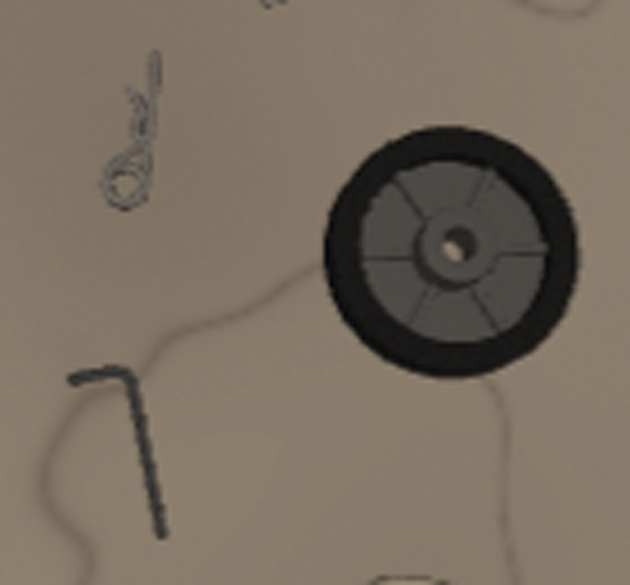

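View pics/side0z.png

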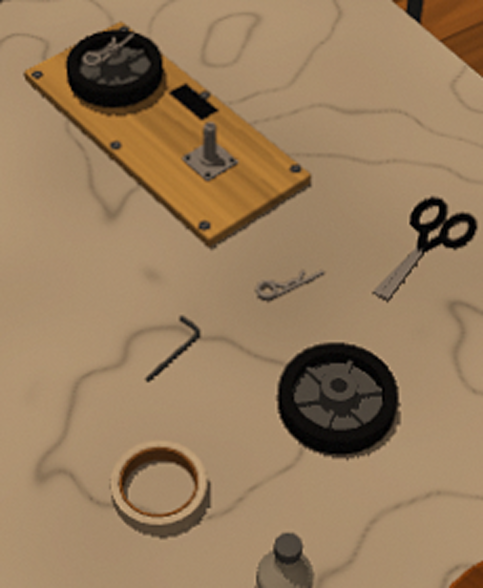

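```bash
python3 - <<'E'
from h import *
c=cam("top");s=cam("side")
for n,uv,z in [("hub",(422,254),.04),("axtop",(261.8,205.5),.0815),("coil",(348,241.1),.005),("tip",(354.4,212.2),.0025)]:
    print(n,onz(c,uv,z).round(4))
print("key",onz(c,[(336,283.5),(348.5,283),(356,319)],.003).round(3).tolist())
print("sciss",onz(c,[(380,200),(365,140)],.005).round(3).tolist())
print("side hub",onz(s,(220+340/2.1,140+383/2.1),.04),"ax",onz(s,(220+209/2.1,140+127/2.1),.0815),"coil",onz(s,(220+267/2.1,140+290/2.1),.005),"tip",onz(s,(220+322/2.1,140+273/2.1),.0025))
print("panel corners",onz(c,[(130+42/4.4,160+107/4.4),(130+770/4.4,160+78/4.4),(130+782/4.4,160+378/4.4),(130+36/4.4,160+408/4.4)],.018).round(3).tolist())
print("fitted clip coil,tip",onz(c,[(130+185/4.4,160+280/4.4),(130+177/4.4,160+148/4.4)],.073).round(3).tolist())
E
```

```text
hub [[ 0.5511 -0.278   0.04  ]]
axtop [[0.6259 0.0945 0.0815]]
coil [[ 0.5757 -0.1085  0.005 ]]
tip [[ 0.6487 -0.1195  0.0025]]
key [[0.473, -0.087, 0.003], [0.476, -0.116, 0.003], [0.394, -0.139, 0.003]]
sciss [[0.683, -0.179, 0.005], [0.836, -0.134, 0.005]]
side hub [[ 0.55305866 -0.27733808  0.04      ]] ax [[0.6256938  0.09336717 0.0815    ]] coil [[ 0.57661901 -0.10781007  0.005     ]] tip [[ 0.6475465  -0.12070253  0.0025    ]]
panel corners [[0.674, 0.403, 0.018], [0.721, 0.006, 0.018], [0.554, -0.014, 0.018], [0.507, 0.381, 0.018]]
fitted clip coil,tip [[0.57, 0.293, 0.073], [0.64, 0.307, 0.073]]
```

```bash
cat >> h.py <<'E'
def go(p,yaw,ref=None):
    """shift (m) in tool axes, turn (units of 180deg) to bring TCP to p, tool x at world yaw deg, tool y down"""
    s=env.observe();R=np.array(s["tcp_rot"]);o=np.array(s["ee_pos"])
    a=np.radians(yaw);x=np.array([np.cos(a),np.sin(a),0]);y=np.array([0,0,-1.]);T=np.c_[x,y,np.cross(x,y)]
    rv=cv2.Rodrigues(R.T@T)[0][:,0]/np.pi
    print("t",round(s["time"],2),"at",o.round(4),"shift",(R.T@(np.array(p)-o)).round(4),"turn",rv.round(4))
    return s
E
python3 - <<'E'
from h import *
go([.626,.094,.19],0)
E
```

```text
t 0.15 at [0.1807 0.624  0.1903] shift [-0.3852  0.0008 -0.5751] turn [ 3.000e-04  4.103e-01 -3.000e-04]
```

```bash
python3 -m handwheel '[[-0.2,[-0.385,0,-0.575],[0,0.41,0]],[-0.2,[-0.385,0,-0.575],[0,0.41,0]],[-0.2,[-0.385,0,-0.575],[0,0.41,0]],[-0.2,[-0.385,0,-0.575],[0,0.41,0]],[-0.2,[-0.385,0,-0.575],[0,0.41,0]],[-0.2,[-0.385,0,-0.575],[0,0.41,0]],[-0.2,[-0.385,0,-0.575],[0,0.41,0]],[-0.2,[-0.385,0,-0.575],[0,0.41,0]],[-0.2,[-0.385,0,-0.575],[0,0.41,0]],[-0.2,[-0.385,0,-0.575],[0,0.41,0]]]'; python3 -c "
from h import *
go([.626,.094,.19],0)
"
```

```text
time: 1.4
ee_pos: [0.5838, 0.1444, 0.191]
tcp_rot: [[1.0, 0.0, -0.002], [0.002, 0.0, 1.0], [0.0, -1.0, 0.0]]
contact_force: [0.6, 0.7, 0.0]
opening: 0.052
t 1.4 at [0.5838 0.1444 0.191 ] shift [ 0.0421  0.001  -0.0505] turn [-0.0001  0.0005  0.    ]
```

```bash
python3 -m handwheel '[[-0.2,[0.042,0.001,-0.050],[0,0,0]],[-0.2,[0.042,0.001,-0.050],[0,0,0]],[-0.2,[0.042,0.001,-0.050],[0,0,0]],[-0.2,[0.042,0.001,-0.050],[0,0,0]],[-0.2,[0.042,0.001,-0.050],[0,0,0]]]'; python3 -c "
from h import *
s=go([.626,.094,.19],0);print(s['joint_pos'],np.round(s['qd'],4))
p,d=env.camera('wrist');cv2.imwrite('pics/w1.png',p);np.savez('pics/w1.npz',p=p,d=d,o=s['ee_pos'],R=s['tcp_rot'])
print(proj(cam('wrist',s),[.626,.094,.0815]))
"
```

```text
time: 2.02
ee_pos: [0.6244, 0.0975, 0.1901]
tcp_rot: [[1.0, -0.0, -0.003], [0.003, 0.001, 1.0], [-0.0, -1.0, 0.001]]
contact_force: [0.2, -1.3, 0.7]
opening: 0.0518
t 2.02 at [0.6244 0.0975 0.1901] shift [ 0.0016  0.0001 -0.0036] turn [-0.0002  0.001  -0.    ]
[-0.68567318  0.32818988  0.58935372  1.53733373 -0.18614968  1.33245469
 -0.07371768] [ 0.0027 -0.0003  0.0048 -0.0012 -0.0001 -0.0008  0.0035]
[[322.74942604 227.49311107]]
```

View pics/w1.png

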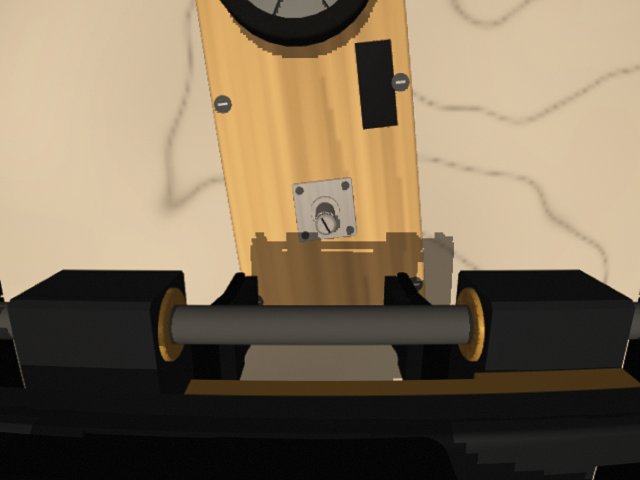

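```bash
python3 -c "
import cv2
p=cv2.imread('pics/w1.png')[195:245,290:360];cv2.imwrite('pics/w1z.png',cv2.resize(p,None,fx=11,fy=11,interpolation=cv2.INTER_CUBIC))
"
```

```text
(no output)
```

View pics/w1z.png

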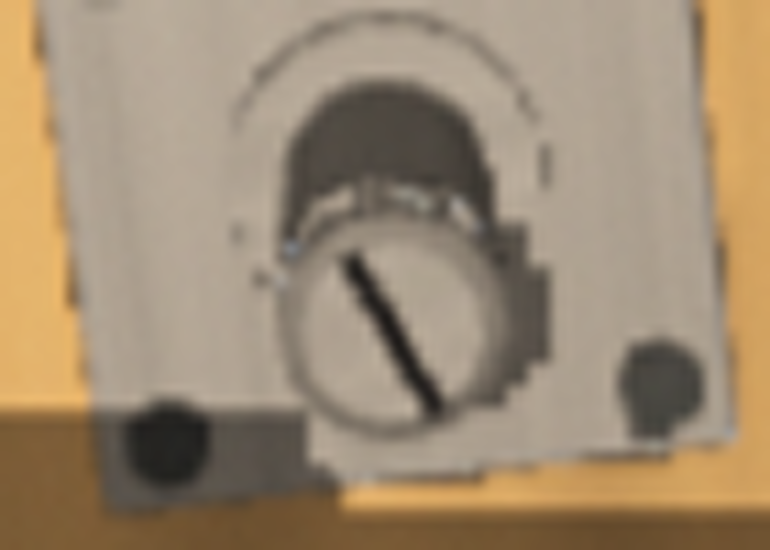

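```bash
cat >> h.py <<'E'
def load(n):
    z=np.load(f"pics/{n}.npz");return z["p"],z["d"],cam("wrist",{"tcp_rot":z["R"],"ee_pos":z["o"]})
def px(x,y,f,u0,v0): return ((x+.5)/f-.5+u0,(y+.5)/f-.5+v0)
E
python3 -c "
from h import *
p,d,c=load('w1')
A=px(392,328,11,290,195);print(A,onz(c,A,.0815),d[224,325])
e=onz(c,[px(352,258,11,290,195),px(433,410,11,290,195)],.0815);v=e[1]-e[0];print(e,np.degrees(np.arctan2(v[1],v[0])),np.linalg.norm(v))
s=go([.552,-.278,.15],0)
"
```

```text
(325.1818181818182, 224.36363636363637) [[0.62778239 0.09637314 0.0815    ]] 0.30880338
[[0.6250862  0.10115244 0.0815    ]
 [0.6305731  0.09072736 0.0815    ]] -62.24142872520253 0.011780846577510162
t 2.08 at [0.6245 0.0972 0.1901] shift [-0.0736  0.0399 -0.3751] turn [-0.0002  0.0009  0.    ]
```

```bash
python3 -m handwheel '[[-0.2,[-0.074,0.02,-0.375],[0,0,0]],[-0.2,[-0.074,0.04,-0.375],[0,0,0]],[-0.2,[-0.074,0.04,-0.375],[0,0,0]],[-0.2,[-0.074,0.04,-0.375],[0,0,0]],[-0.2,[-0.074,0.04,-0.375],[0,0,0]],[-0.2,[-0.074,0.04,-0.375],[0,0,0]],[-0.2,[-0.074,0.04,-0.375],[0,0,0]],[-0.2,[-0.074,0.04,-0.375],[0,0,0]],[-0.2,[-0.074,0.04,-0.375],[0,0,0]]]'; python3 -c "
from h import *
s=go([.554,-.278,.1485],0);print(s['joint_pos'],np.round(s['qd'],4))
p,d=env.camera('wrist');cv2.imwrite('pics/w2.png',p);np.savez('pics/w2.npz',p=p,d=d,o=s['ee_pos'],R=s['tcp_rot'])
cv2.imwrite('pics/w2z.png',cv2.resize(p[190:260,275:375],None,fx=8,fy=8,interpolation=cv2.INTER_CUBIC))
"
```

```text
time: 3.2
ee_pos: [0.5524, -0.2768, 0.15]
tcp_rot: [[1.0, 0.0, -0.004], [0.004, 0.001, 1.0], [0.0, -1.0, 0.001]]
contact_force: [0.7, 0.0, -0.7]
opening: 0.0522
t 3.2 at [ 0.5524 -0.2768  0.15  ] shift [ 0.0016  0.0015 -0.0012] turn [-0.0003  0.0012  0.0001]
[-0.19302579  0.35148845  0.74239528  1.63201068 -0.2484666   1.25510974
  0.60053138] [-0.0077 -0.0021  0.0022  0.0001  0.0025 -0.0003  0.0026]
```

View pics/w2.png

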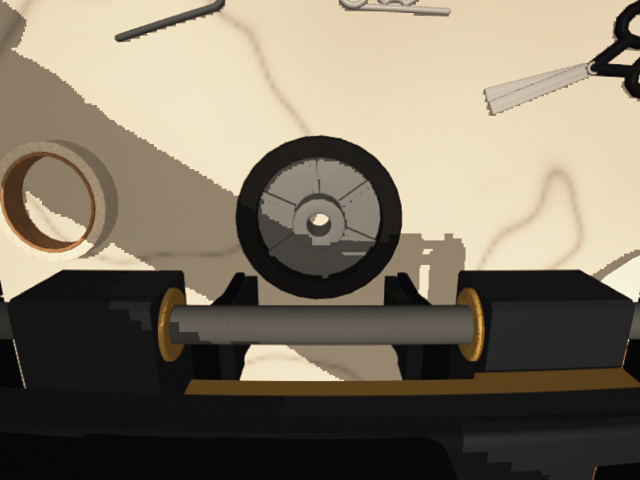

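View pics/w2z.png

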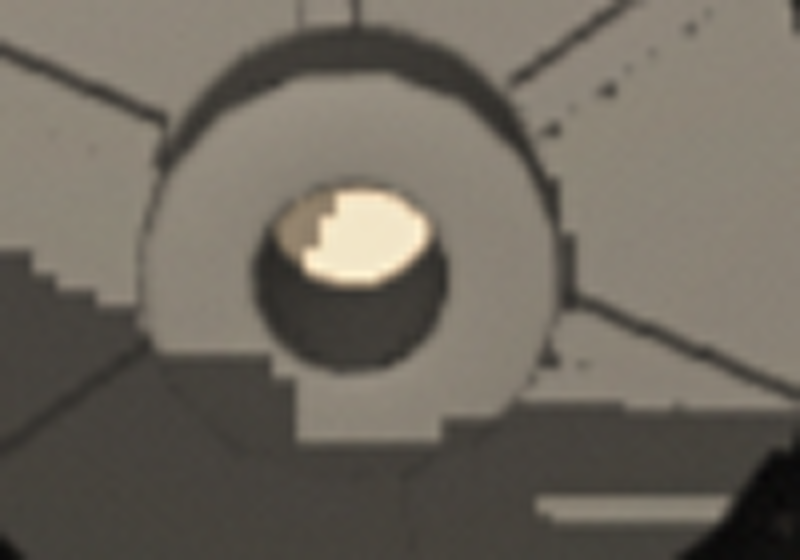

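```bash
python3 -c "
from h import *
p,d,c=load('w2')
A=px(350.5,276.5,8,275,190);h=onz(c,A,.04)[0];print(A,h)
print('d ax-hub',np.array([.6278,.0964])-h[:2])
go([h[0],h[1],.022],0)
"
```

```text
(318.375, 224.125) [ 0.55076506 -0.27813084  0.04      ]
d ax-hub [0.07703494 0.37453084]
t 3.25 at [ 0.5524 -0.2768  0.1501] shift [-0.0017  0.1281 -0.0014] turn [-0.0003  0.0013  0.0001]
```

```bash
python3 -m handwheel '[[-0.2,[-0.002,0.05,-0.0015],[0,0,0]],[-0.2,[-0.002,0.09,-0.0015],[0,0,0]],[-0.2,[-0.002,0.115,-0.0015],[0,0,0]],[-0.2,[-0.002,0.132,-0.0015],[0,0,0]],[-0.2,[-0.002,0.132,-0.0015],[0,0,0]],[-0.2,[-0.002,0.132,-0.0015],[0,0,0]]]'; python3 -c "
from h import *
s=go([.5508,-.2781,.018],0)
p,d=env.camera('wrist');cv2.imwrite('pics/w3.png',p)
"
```

```text
time: 4.0
ee_pos: [0.5501, -0.2808, 0.0191]
tcp_rot: [[1.0, 0.001, -0.001], [0.001, -0.001, 1.0], [0.001, -1.0, -0.001]]
contact_force: [-0.5, -0.2, 0.2]
opening: 0.0526
t 4.0 at [ 0.5501 -0.2808  0.0191] shift [0.0007 0.0011 0.0027] turn [0.0002 0.0004 0.0005]
```

View pics/w3.png

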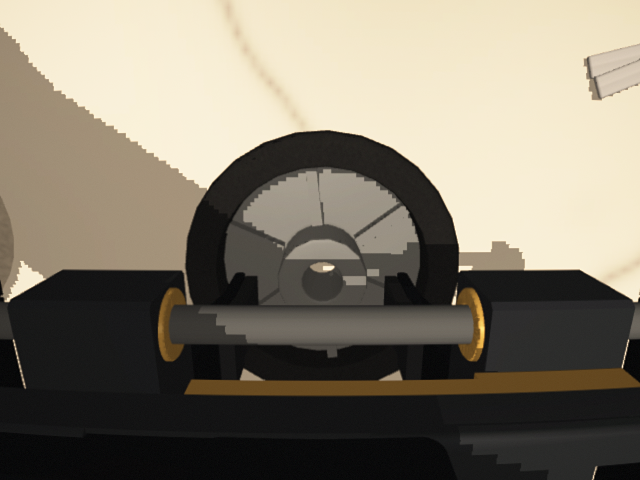

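```bash
python3 -m handwheel '[[-0.2,[0.0005,0,0.0025],[0,0,0]],[-0.2,[0.0005,0,0.0025],[0,0,0]],[0.4,[0.0005,0,0.0025],[0,0,0]],[1,[0.0005,0,0.0025],[0,0,0]],[1,[0.0005,0,0.0025],[0,0,0]],[1,[0.0005,0,0.0025],[0,0,0]]]' 40; python3 -c "
from h import *
s=go([.5508,-.2781,.13],0)
p,d=env.camera('wrist');cv2.imwrite('pics/w4.png',p[190:300,240:400].repeat(4,0).repeat(4,1));np.savez('pics/w4.npz',p=p,d=d,o=s['ee_pos'],R=s['tcp_rot'])
"
```

```text
time: 4.8
ee_pos: [0.5497, -0.2782, 0.0179]
tcp_rot: [[1.0, -0.0, -0.001], [0.001, -0.0, 1.0], [-0.0, -1.0, -0.0]]
contact_force: [0.4, 0.1, -0.9]
opening: 0.02
t 4.8 at [ 0.5497 -0.2782  0.0179] shift [ 1.000e-03 -1.121e-01  1.000e-04] turn [ 0.      0.0003 -0.    ]
```

View pics/w4.png

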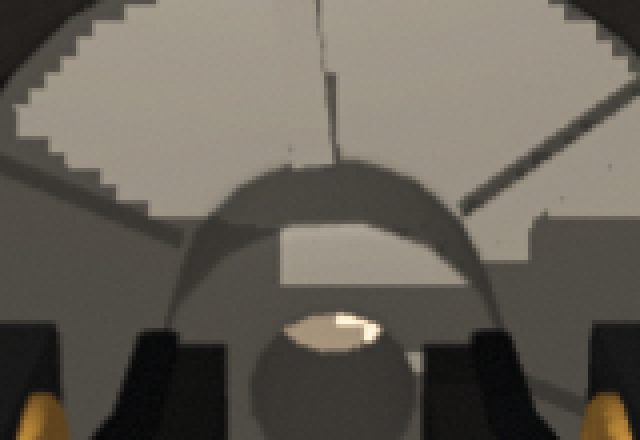

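```bash
python3 -m handwheel '[[1,[0,0,0],[0,0,0]],[1,[0,0,0],[0,0,0]]]'; python3 -c "
from h import *
s=env.observe()
p,d=env.camera('wrist');cv2.imwrite('pics/w5.png',p);np.savez('pics/w5.npz',p=p,d=d,o=s['ee_pos'],R=s['tcp_rot'])
print(np.round(d[285,270:375:3],3).tolist())
p,d=env.camera('side');cv2.imwrite('pics/s5.png',cv2.resize(p[220:420,280:480],None,fx=3,fy=3))
"
```

```text
time: 5.1
ee_pos: [0.5498, -0.2781, 0.018]
tcp_rot: [[1.0, -0.0, -0.001], [0.001, -0.0, 1.0], [-0.0, -1.0, -0.0]]
contact_force: [1.2, -0.1, -0.2]
opening: 0.0019
[0.08299999684095383, 0.08399999886751175, 0.08299999684095383, 0.08299999684095383, 0.08399999886751175, 0.08399999886751175, 0.08299999684095383, 0.08299999684095383, 0.09099999815225601, 0.15700000524520874, 0.15700000524520874, 0.15600000321865082, 0.16099999845027924, 0.16200000047683716, 0.16099999845027924, 0.16099999845027924, 0.16200000047683716, 0.210999995470047, 0.16099999845027924, 0.16099999845027924, 0.1599999964237213, 0.16099999845027924, 0.15700000524520874, 0.0, 0.15800000727176666, 0.15700000524520874, 0.08799999952316284, 0.08399999886751175, 0.08399999886751175, 0.0820000022649765, 0.08299999684095383, 0.08299999684095383, 0.08299999684095383, 0.08299999684095383, 0.08299999684095383]
```

View pics/w5.png

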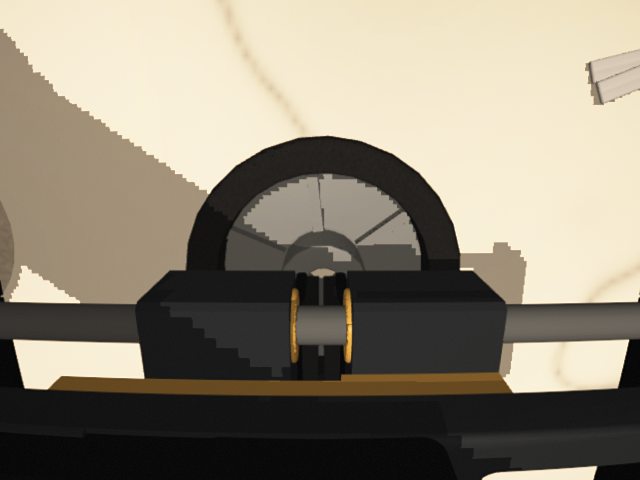

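View pics/s5.png

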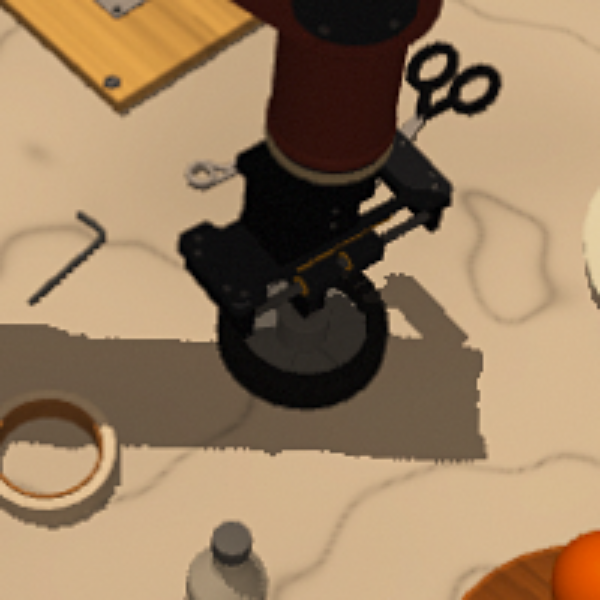

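```bash
python3 -c "
from h import *
for n in ['w4','w5']:
    p,d,c=load(n)
    K,D,o,R=c
    v,u=np.mgrid[225:304:6,280:364:7]
    P,dr=ray(c,np.c_[u.ravel(),v.ravel()]);z=d[v.ravel(),u.ravel()]
    W=P+dr*z[:,None]
    print(n);print((W[:,2].reshape(u.shape)*1000).round().astype(int))
    print(((W[:,1].reshape(u.shape)+.2781)*1000).round().astype(int))
"
```

```text
w4
[[12 10 10 12 12 18 18 11 11 11 10 12]
 [10 11 11 11 11 18 14 15 10 11 12 10]
 [12 11 11 15 21 26 26 26 22 17 11 11]
 [11 12 15 27 33 37 35 36 32 28 18 20]
 [18 11 30 37 40 39 39 40 38 38 31 11]
 [19 26 38 40 40 40 39 39 40 39 39 31]
 [11 38 40 40 39 38 39 40 40 39 39 39]
 [11 40 39 40 39 38 38 40 39 39 39 39]
 [51 40 40 39 39  0 -1 -2  5 39 39 39]
 [56 53 53 39 14  5  5  6 13 38 53 52]
 [65 59 60 39 22 16 13 15 20 38 59 59]
 [67 67 62 39 28 23 20 22 28 38 66 65]
 [71 71 62 38 36 31 29 29 34 39 72 71]
 [76 77 63 39 39 37 34 37 39 39 74 77]]
[[ 22  21  21  21  22  23  23  21  21  21  21  21]
 [ 18  18  18  18  18  20  19  19  18  18  18  18]
 [ 15  15  15  16  18  19  19  19  18  17  15  15]
 [ 12  13  13  17  18  19  19  19  18  17  14  15]
 [ 11   9  15  17  18  17  17  17  17  17  15   9]
 [  8  11  14  15  15  15  15  15  15  15  15  12]
 [  3  12  12  12  12  11  12  12  12  12  12  12]
 [  0   9   9   9   9   9   9  10   9   9   9   9]
 [ 10   7   7   6   6  -7  -8  -8  -5   6   6   7]
 [ 10   9   9   4  -6  -9  -9  -8  -6   3   9   8]
 [ 11   8   9   1  -6  -8  -9  -8  -6   
[... 897 characters left out ...]
 21  22  23  23  22  21  21  22  21]
 [ 19  19  18  18  19  67  19  19  18  19  18  18]
 [ 16  15  15  16  18  19  19  19  18  17  15  15]
 [ 12  13  13  17  18  19  19  19  18  17  14  14]
 [ 11   9  14  17  17  17  18  17  17  17  15   9]
 [  9  10  15  14  15  15  15  15  15  14  15  12]
 [  3  11  12  12  12  67  12  12  12  12  12  12]
 [  0   9   9   9   9   9   9   9   9   9   9   9]
 [ 37  37  37  67   6  -8  -8  -8  10  10  37  37]
 [ 37  36  36  10   9   9  -9   9  10  10  37  37]
 [ 37  37  34  11   9   9 -10   9  10  10  37  37]
 [ 37  37  36  10   9   9  -9   9   9  10  36  37]
 [ 37  37  35  10   9   9  -9   8   9  32  35  37]
 [ 37  37  34  10   9   8  -9   9   8  30  34  37]]
```

```bash
python3 -c "
from h import *
c=cam('side')
for z in (.018,.03,.04,.046,.05,.06): print(z,((proj(c,[.5498,-.2781,z])-[280,220])*3).round())
p,d,c=load('w5')
v,u=np.mgrid[262:285:1,292:350:3]
P,dr=ray(c,np.c_[u.ravel(),v.ravel()]);W=P+dr*d[v.ravel(),u.ravel()][:,None]
print((W[:,2].reshape(u.shape)*1000).round().astype(int)[:14])
"
```

```text
0.018 [[300. 326.]]
0.03 [[302. 317.]]
0.04 [[303. 310.]]
0.046 [[303. 305.]]
0.05 [[304. 302.]]
0.06 [[305. 295.]]
[[ 39  38  40  39  40  39  39  40  39  40  40  38  41  39  39  39  39  38
   40  39]
 [ 40  39  39  39  38  39  38  39  39  40  40  40  39  39  40  40  38  39
   39  41]
 [ 38  39  39  39  40  38  40  39  40  40  38  38  39  39  40  39  40  39
   39  39]
 [ 39  40  38  38  38  40  40  39  39  39  38  39  39  39  39  40  39  39
   39  38]
 [ 38  39  40  39  40  38  38  39  38  39  39  40  39  39  40  39  40  39
   39  39]
 [ 40  40  39  39  39  39  40  39  40  39  39  40  38  39  40  39  40  39
   40  39]
 [ 39  39  40  39  39  39  39 211  39  38  37  38  38  39  40  40  38  39
   40  39]
 [ 39  40  40  39  39  40  39  38  38  -1  -1   1  -1  39  39  39  39  39
   39  38]
 [124  39  39  40  39  40  39  39  -1  -3   0  -1  -1  -1  39  39  39  39
   39 124]
 [125  40  39  38  39  39  39  -1  -1  -1   0  -1  -1   0  38  38  39  39
   40 125]
 [125  40  38  49  49  39  38   0  -2  -1  -2  -2   0  -2   0  48  49  40
   39 125]
 [125  38  49 211  50  40   4  -1   0   0  -1  -1   0  -1   2  51  51  49
   39 126]
 [127  39  51  51  52  39   4  -1  -1  -1  -2  -2  -1   0   3  52  50  51
   39 127]
 [127  39  52  52  51  38   6   2  -1  -1  -1  -1  -2   2   5  53  53  52
   40 126]]
```

```bash
python3 -c "
import cv2
p=cv2.imread('pics/s5.png')[200:430,180:430];cv2.imwrite('pics/s5z.png',cv2.resize(p,None,fx=2.6,fy=2.6))"
```

```text
(no output)
```

View pics/s5z.png

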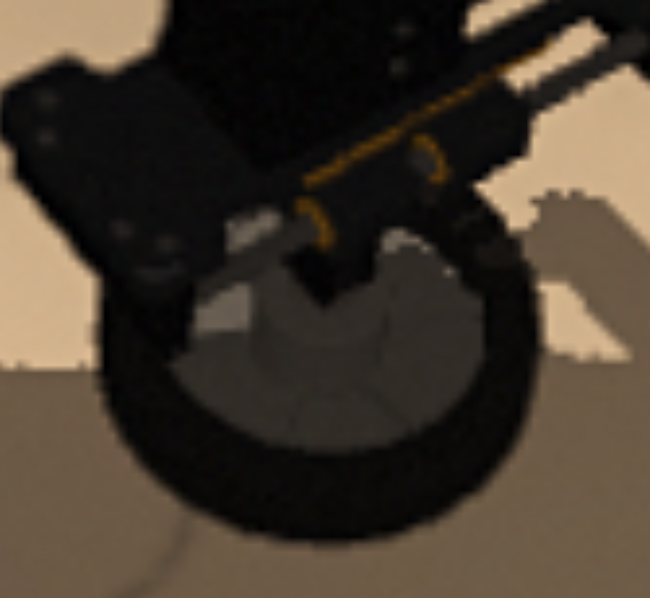

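```bash
python3 -m handwheel '[[-0.2,[0.0005,0,0],[0,0,0]],[-0.2,[0.0005,0,0],[0,0,0]],[-0.2,[0.0005,0,0],[0,0,0]],[-0.2,[0.0005,0,0],[0,0,0]],[-0.2,[0.0005,0.008,0],[0,0,0]],[-0.2,[0.0005,0.015,0],[0,0,0]],[-0.2,[0.0005,0.022,0],[0,0,0]],[-0.2,[0.0005,0.026,0],[0,0,0]],[-0.2,[0.0005,0.026,0],[0,0,0]]]' 30; python3 -c "
from h import *
s=go([.5508,-.2781,-.01],0)
p,d=env.camera('wrist');cv2.imwrite('pics/w6.png',p)
"
```

```text
time: 6.32
ee_pos: [0.55, -0.2781, -0.0084]
tcp_rot: [[1.0, -0.001, -0.001], [0.001, 0.0, 1.0], [-0.001, -1.0, 0.0]]
contact_force: [-0.1, -0.3, -0.0]
opening: 0.052
t 6.33 at [ 0.55   -0.2781 -0.0084] shift [ 0.0008  0.0016 -0.    ] turn [-0.      0.0003 -0.0002]
```

View pics/w6.png

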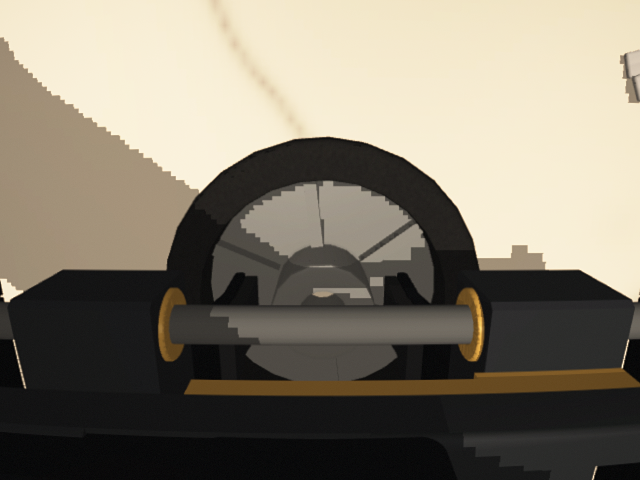

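No contact force; close on the hub.

```bash
python3 -m handwheel '[[0.3,[0,0.001,0],[0,0,0]],[1,[0,0.001,0],[0,0,0]],[1,[0,0.001,0],[0,0,0]],[1,[0,0.001,0],[0,0,0]]]' 35; python3 -c "
from h import *
s=go([.55,-.2781,.15],0)
p,d=env.camera('wrist');cv2.imwrite('pics/w7.png',p[230:310,240:400].repeat(5,0).repeat(5,1));np.savez('pics/w7.npz',p=p,d=d,o=s['ee_pos'],R=s['tcp_rot'])
"
```

```text
time: 6.88
ee_pos: [0.5504, -0.2782, -0.0089]
tcp_rot: [[1.0, 0.0, -0.001], [0.001, -0.0, 1.0], [0.0, -1.0, -0.0]]
contact_force: [0.5, -0.1, -0.1]
opening: 0.0397
t 6.88 at [ 0.5504 -0.2782 -0.0089] shift [-4.000e-04 -1.589e-01  1.000e-04] turn [0.     0.0003 0.0001]
```

View pics/w7.png

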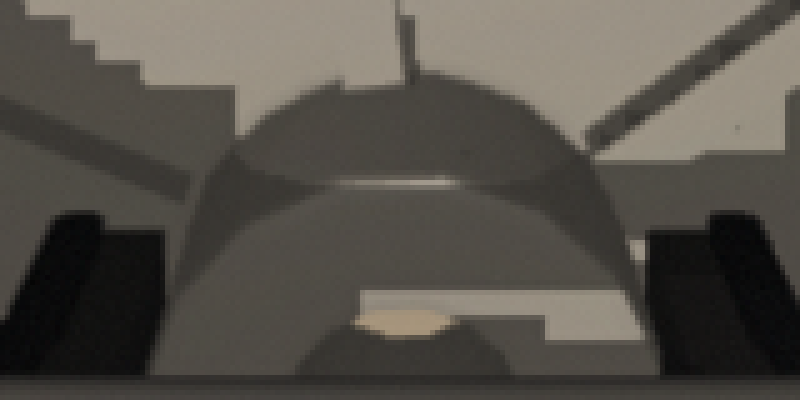

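```bash
python3 -m handwheel '[[1,[0,-0.04,0],[0,0,0]],[1,[0,-0.09,0],[0,0,0]],[1,[0.02,-0.12,0.06],[0,0,0]],[1,[0.04,-0.12,0.12],[0,0,0]],[1,[0.05,-0.12,0.18],[0,0,0]],[1,[0.06,-0.12,0.24],[0,0,0]],[1,[0.07,-0.12,0.30],[0,0,0]],[1,[0.077,-0.12,0.345],[0,0,0]],[1,[0.077,-0.12,0.3745],[0,0,0]],[1,[0.077,-0.12,0.3745],[0,0,0]]]';python3 -m handwheel '[[1,[0,0,0],[0,0,0]],[1,[0,0,0],[0,0,0]]]'; python3 -c "
from h import *
s=go([.6275,.0963,.11],0)
p,d=env.camera('wrist');cv2.imwrite('pics/w8.png',p);np.savez('pics/w8.npz',p=p,d=d,o=s['ee_pos'],R=s['tcp_rot'])
p,d=env.camera('side');cv2.imwrite('pics/s8.png',cv2.resize(p[130:250,230:390],None,fx=5,fy=5,interpolation=cv2.INTER_CUBIC))
print(env.observe()['joint_pos'])
"
```

```text
time: 8.18
ee_pos: [0.6261, 0.1003, 0.11]
tcp_rot: [[1.0, -0.002, -0.006], [0.006, 0.001, 1.0], [-0.002, -1.0, 0.001]]
contact_force: [0.5, -0.6, -2.8]
opening: 0.0395
time: 8.43
ee_pos: [0.6269, 0.0947, 0.1109]
tcp_rot: [[1.0, -0.0, 0.001], [-0.001, -0.001, 1.0], [-0.0, -1.0, -0.001]]
contact_force: [-0.1, 0.2, -2.9]
opening: 0.0397
t 8.43 at [0.6269 0.0947 0.1109] shift [0.0006 0.0009 0.0016] turn [ 0.0002 -0.0004 -0.0001]
[-0.69786105  0.39784916  0.61471442  1.63113508 -0.24282887  1.19013899
 -0.03007577]
```

View pics/w8.png

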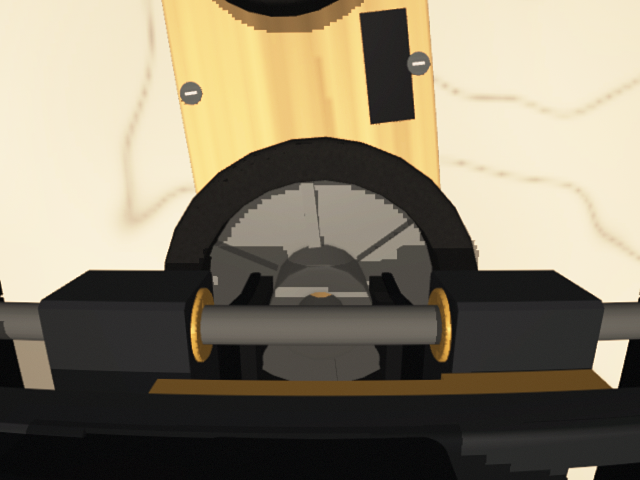

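View pics/s8.png

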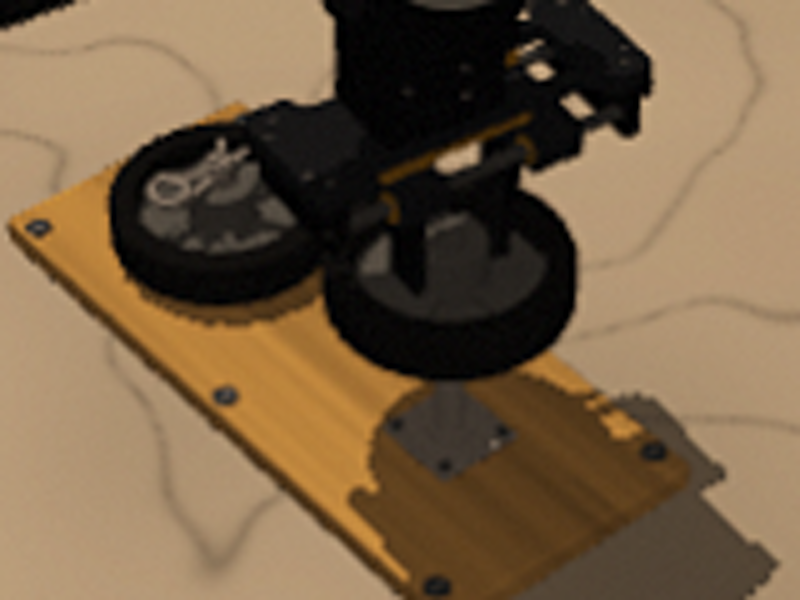

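```bash
python3 -m handwheel '[[1,[0.0006,0.015,0.0015],[0,0,0]],[1,[0.0006,0.029,0.0015],[0,0,0]],[1,[0.0006,0.029,0.0015],[0,0,0]],[1,[0.0006,0.029,0.0015],[0,0,0]]]';python3 -c "
from h import *
s=go([.6275,.0963,.07],0)
s=go([.6275,.0963,.07],0);print(s['contact_force'],s['ft_torque'])
"
```

```text
time: 9.02
ee_pos: [0.6276, 0.0978, 0.0819]
tcp_rot: [[1.0, -0.0, -0.001], [0.001, -0.0, 1.0], [-0.0, -1.0, -0.0]]
contact_force: [0.7, -0.2, -2.2]
opening: 0.0397
t 9.03 at [0.6276 0.0978 0.0819] shift [-0.0001  0.0119 -0.0015] turn [ 0.0001  0.0003 -0.0001]
t 9.03 at [0.6276 0.0978 0.0819] shift [-0.0001  0.0119 -0.0015] turn [ 0.0001  0.0003 -0.0001]
[ 0.69401565 -0.16209221 -2.21778355] [-0.06710676  0.01522152  0.01824641]
```

```bash
python3 -m handwheel '[[1,[0,0,-0.001],[0,0,0]],[1,[0,0.003,-0.001],[0,0,0]],[1,[0,0.005,-0.001],[0,0,0]],[1,[0,0.005,-0.001],[0,0,0]]]';python3 -m handwheel '[[1,[0,0.002,0],[0,0,0]],[1,[0,0.004,0],[0,0,0]],[1,[0,0.006,0],[0,0,0]],[1,[0,0.006,0],[0,0,0]]]'; python3 -c "
from h import *
s=go([.6275,.0963,.07],0);print(s['contact_force'],s['ft_torque'])
"
```

```text
time: 9.52
ee_pos: [0.6274, 0.0969, 0.0768]
tcp_rot: [[1.0, -0.0, -0.001], [0.001, -0.0, 1.0], [-0.0, -1.0, -0.0]]
contact_force: [-0.4, -0.6, -2.9]
opening: 0.0395
time: 10.02
ee_pos: [0.6274, 0.0969, 0.0707]
tcp_rot: [[1.0, -0.0, -0.001], [0.001, -0.0, 1.0], [-0.0, -1.0, -0.0]]
contact_force: [0.4, 0.3, -3.3]
opening: 0.0397
t 10.03 at [0.6274 0.0969 0.0707] shift [ 0.0001  0.0007 -0.0006] turn [ 0.      0.0003 -0.0001]
[ 0.42394338  0.33271056 -3.30182147] [-0.0878291  -0.02362296  0.04355564]
```

```bash
python3 -m handwheel '[[1,[0,0.002,0],[0,0,0]],[1,[0,0.004,0],[0,0,0]],[1,[0,0.005,0],[0,0,0]]]';python3 -m handwheel '[[1,[0,0.003,0],[0,0,0]],[1,[0,0.006,0],[0,0,0]],[1,[0,0.008,0],[0,0,0]]]'
```

```text
time: 10.4
ee_pos: [0.6275, 0.0969, 0.0658]
tcp_rot: [[1.0, -0.0, -0.001], [0.001, -0.0, 1.0], [-0.0, -1.0, -0.0]]
contact_force: [0.4, 1.1, -3.4]
opening: 0.0394
time: 10.78
ee_pos: [0.6274, 0.0969, 0.0576]
tcp_rot: [[1.0, -0.0, -0.001], [0.001, -0.0, 1.0], [-0.0, -1.0, -0.0]]
contact_force: [0.1, 0.1, -2.9]
opening: 0.0394
```

```bash
python3 -m handwheel '[[1,[0,0.006,0],[0,0,0]],[1,[0,0.012,0],[0,0,0]],[1,[0,0.018,0],[0,0,0]],[1,[0,0.024,0],[0,0,0]],[1,[0,0.030,0],[0,0,0]],[1,[0,0.035,0],[0,0,0]],[1,[0,0.037,0],[0,0,0]],[1,[0,0.037,0],[0,0,0]]]'
```

```text
time: 11.78
ee_pos: [0.6275, 0.0969, 0.0209]
tcp_rot: [[1.0, -0.0, -0.001], [0.001, -0.0, 1.0], [-0.0, -1.0, -0.0]]
contact_force: [0.2, 1.0, -2.8]
opening: 0.0393
```

```bash
python3 -m handwheel '[[1,[0,0.001,0],[0,0,0]],[1,[0,0.002,0],[0,0,0]],[1,[0,0.003,0],[0,0,0]]]'
```

```text
time: 12.15
ee_pos: [0.6276, 0.097, 0.018]
tcp_rot: [[1.0, 0.0, -0.001], [0.001, 0.0, 1.0], [0.0, -1.0, 0.0]]
contact_force: [-0.9, -0.4, -3.3]
opening: 0.0394
```

```bash
python3 -m handwheel '[[1,[0,0.0005,0],[0,0,0]],[1,[0,0.001,0],[0,0,0]],[1,[0,0.0015,0],[0,0,0]],[1,[0,0.002,0],[0,0,0]],[1,[0,0.002,0],[0,0,0]]]'; python3 -c "
from h import *
s=go([.5757,-.1085,.15],89)
"
```

```text
time: 12.78
ee_pos: [0.6276, 0.0969, 0.017]
tcp_rot: [[1.0, 0.0, -0.001], [0.001, 0.001, 1.0], [0.0, -1.0, 0.001]]
contact_force: [-5.6, 0.0, 8.2]
opening: 0.0394
t 12.78 at [0.6276 0.0969 0.017 ] shift [-0.0521 -0.1331 -0.2053] turn [-1.000e-04 -4.942e-01  2.000e-04]
```

```bash
python3 -m handwheel '[[-0.2,[0,0,0],[0,0,0]],[-0.2,[0,0,0],[0,0,0]],[-0.2,[0,0,0],[0,0,0]],[-0.2,[0,-0.03,0],[0,0,0]],[-0.2,[0,-0.09,0],[0,0,0]],[-0.2,[0,-0.15,0],[0,0,0]],[-0.2,[0,-0.17,0],[0,0,0]],[-0.2,[0,-0.17,0],[0,0,0]],[-0.2,[0,-0.17,0],[0,0,0]]]'; python3 -c "
from h import *
s=env.observe();print(s['ee_pos'])
p,d=env.camera('wrist');cv2.imwrite('pics/w9.png',cv2.resize(p[180:260,270:380],None,fx=7,fy=7,interpolation=cv2.INTER_CUBIC));np.savez('pics/w9.npz',p=p,d=d,o=s['ee_pos'],R=s['tcp_rot'])
cv2.imwrite('pics/w9f.png',p)
"
```

```text
time: 13.9
ee_pos: [0.6266, 0.097, 0.184]
tcp_rot: [[1.0, -0.003, -0.001], [0.001, -0.001, 1.0], [-0.003, -1.0, -0.001]]
contact_force: [-0.1, 0.6, -0.3]
opening: 0.0521
[0.62659086 0.09699995 0.18398778]
```

View pics/w9.png

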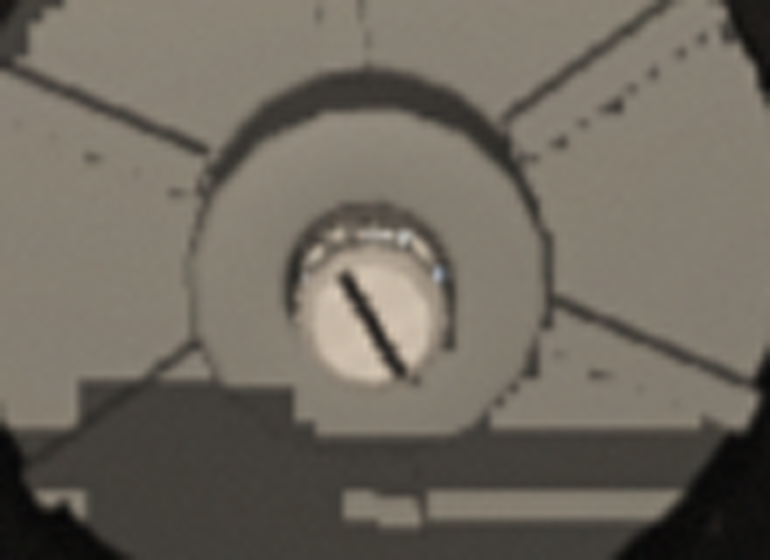

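View pics/w9f.png

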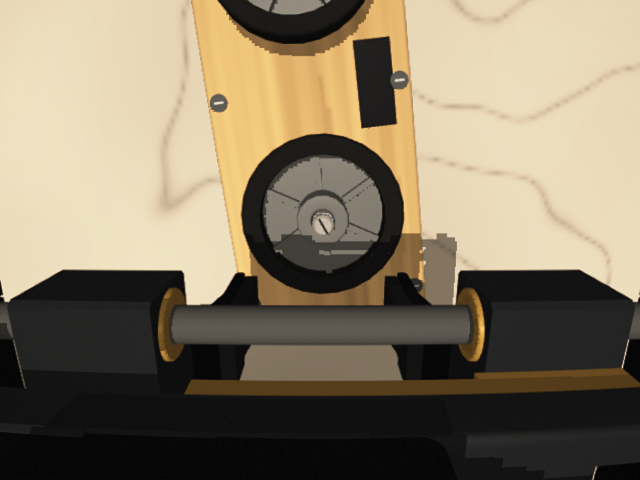

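```bash
python3 -c "
from h import *
p,d,c=load('w9')
print(onz(c,px(373,316,7,270,180),.0815))
e=onz(c,[px(345,272,7,270,180),px(405,377,7,270,180)],.0815);v=e[1]-e[0];print(e.mean(0),np.degrees(np.arctan2(v[1],v[0])),np.linalg.norm(v))
print('hubtop depth z',[ (lambda P,dr:(P+dr*d[v_,u_]))(*ray(c,(u_,v_)))[0][2].round(4) for u_,v_ in [(303,215),(345,215),(322,197)]])
s=go([.5757+.01,-.1085,.14],89);print(s['joint_pos'])
"
```

```text
[[0.62796284 0.09679117 0.0815    ]]
[0.62818533 0.09586712 0.0815    ] -60.76095966076165 0.012735155028744095
hubtop depth z [np.float64(0.0642), np.float64(0.0653), np.float64(0.0649)]
t 13.95 at [0.6265 0.097  0.1838] shift [-0.0409  0.0441 -0.2054] turn [-0.0005 -0.4941 -0.001 ]
[-0.71621545  0.34672429  0.63592519  1.53941454 -0.20886579  1.32758668
 -0.05661699]
```

```bash
python3 -m handwheel '[[-0.2,[-0.01,0,-0.04],[0,-0.06,0]],[-0.2,[-0.02,0,-0.08],[0,-0.12,0]],[-0.2,[-0.03,0,-0.13],[0,-0.18,0]],[-0.2,[-0.04,0.02,-0.17],[0,-0.24,0]],[-0.2,[-0.05,0.04,-0.206],[0,-0.30,0]],[-0.2,[-0.051,0.05,-0.206],[0,-0.36,0]],[-0.2,[-0.051,0.06,-0.206],[0,-0.42,0]],[-0.2,[-0.051,0.064,-0.206],[0,-0.48,0]],[-0.2,[-0.051,0.064,-0.206],[0,-0.494,0]],[-0.2,[-0.051,0.064,-0.206],[0,-0.494,0]]]';python3 -m handwheel '[[-0.2,[0,0,0],[0,0,0]],[-0.2,[0,0,0],[0,0,0]]]'; python3 -c "
from h import *
s=go([.576,-.108,.12],89);print(s['joint_pos'])
p,d=env.camera('wrist');cv2.imwrite('pics/w10.png',p);np.savez('pics/w10.npz',p=p,d=d,o=s['ee_pos'],R=s['tcp_rot'])
cv2.imwrite('pics/w10z.png',cv2.resize(p[100:260,250:400],None,fx=3.7,fy=3.7,interpolation=cv2.INTER_CUBIC))
"
```

```text
time: 15.2
ee_pos: [0.5758, -0.1091, 0.1205]
tcp_rot: [[0.019, -0.002, -1.0], [1.0, -0.0, 0.019], [-0.0, -1.0, 0.002]]
contact_force: [0.1, 0.1, -0.1]
opening: 0.052
time: 15.45
ee_pos: [0.5766, -0.1091, 0.1217]
tcp_rot: [[0.019, -0.0, -1.0], [1.0, -0.0, 0.019], [-0.0, -1.0, 0.0]]
contact_force: [-0.2, -0.1, 0.0]
opening: 0.0521
t 15.45 at [ 0.5766 -0.1091  0.1217] shift [0.0011 0.0017 0.0006] turn [-0.0001 -0.0004 -0.    ]
[-0.30530085  0.26822804  0.49454117  1.73383136 -0.13659752  1.17415126
  1.77945427]
```

View pics/w10.png

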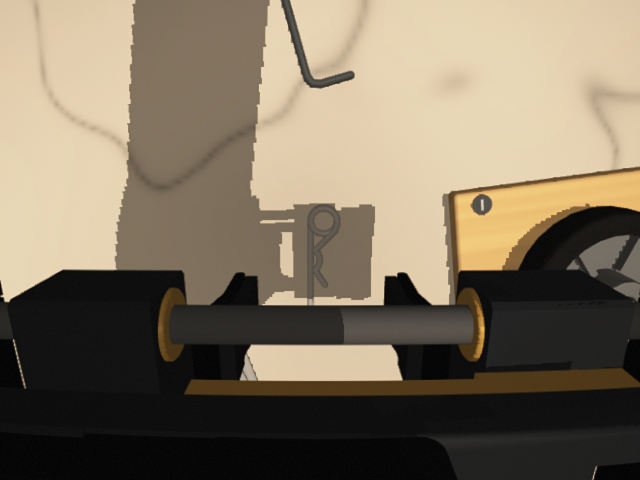

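View pics/w10z.png

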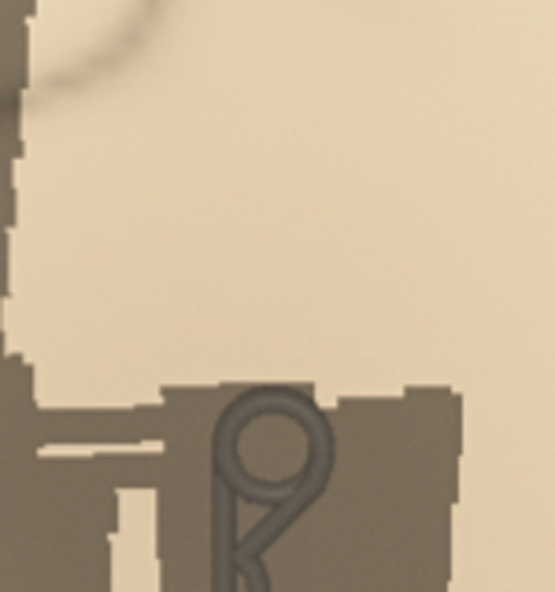

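```bash
python3 -c "
from h import *
p,d,c=load('w10')
print(px(273,445,3.7,250,100));k=onz(c,px(273,445,3.7,250,100),.0065);print(k)
e=onz(c,[px(224,500,3.7,250,100),px(223,588,3.7,250,100)],.0025);v=e[1]-e[0];print(e,np.degrees(np.arctan2(v[1],v[0])))
g=p[200:305,300:345];
cv2.imwrite('pics/w10y.png',cv2.resize(g,None,fx=5.5,fy=5.5,interpolation=cv2.INTER_CUBIC))
go([k[0,0],k[0,1],.12],-91)
"
```

```text
(323.4189189189189, 219.90540540540542)
[[ 0.57513141 -0.10790477  0.0065    ]]
[[ 0.58745663 -0.11825958  0.0025    ]
 [ 0.6065527  -0.11895146  0.0025    ]] -2.075019356804832
t 15.5 at [ 0.5767 -0.1091  0.1218] shift [0.0011 0.0018 0.0016] turn [ 1.000e-04  9.997e-01 -1.000e-04]
```

View pics/w10y.png

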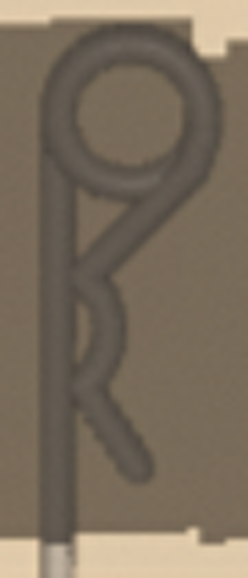

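```bash
python3 -m handwheel '[[-0.2,[0.001,0,0.0015],[0,0.055,0]],[-0.2,[0.001,0,0.0015],[0,0.11,0]],[-0.2,[0.001,0,0.0015],[0,0.165,0]],[-0.2,[0.001,0,0.0015],[0,0.22,0]],[-0.2,[0.001,0,0.0015],[0,0.275,0]],[-0.2,[0.001,0,0.0015],[0,0.33,0]],[-0.2,[0.001,0,0.0015],[0,0.385,0]],[-0.2,[0.001,0,0.0015],[0,0.44,0]],[-0.2,[0.001,0,0.0015],[0,0.495,0]],[-0.2,[0.001,0,0.0015],[0,0.55,0]]]'; python3 -c "
from h import *
go([.5751,-.1079,.12],-91.7)"
```

```text
time: 16.75
ee_pos: [0.5753, -0.108, 0.122]
tcp_rot: [[0.984, 0.0, 0.18], [-0.18, 0.0, 0.984], [0.0, -1.0, 0.0]]
contact_force: [0.7, -0.2, 0.5]
opening: 0.0523
t 16.75 at [ 0.5753 -0.108   0.122 ] shift [-0.0002  0.002   0.0001] turn [-1.000e-04  4.518e-01  0.000e+00]
```

```bash
python3 -m handwheel '[[-0.2,[0,0.02,0],[0,0.055,0]],[-0.2,[0,0.03,0],[0,0.11,0]],[-0.2,[0,0.04,0],[0,0.165,0]],[-0.2,[0,0.05,0],[0,0.22,0]],[-0.2,[0,0.06,0],[0,0.275,0]],[-0.2,[0,0.06,0],[0,0.33,0]],[-0.2,[0,0.06,0],[0,0.385,0]],[-0.2,[0,0.06,0],[0,0.44,0]],[-0.2,[0,0.06,0],[0,0.45,0]],[-0.2,[0,0.06,0],[0,0.45,0]]]'; python3 -c "
from h import *
s=go([.5751,-.1079,-.028],-91.7);print(s['joint_pos'])
p,d=env.camera('wrist');cv2.imwrite('pics/w11.png',p);np.savez('pics/w11.npz',p=p,d=d,o=s['ee_pos'],R=s['tcp_rot'])
"
```

```text
time: 18.0
ee_pos: [0.5753, -0.108, 0.0619]
tcp_rot: [[-0.015, -0.0, 1.0], [-1.0, -0.0, -0.015], [0.0, -1.0, -0.0]]
contact_force: [0.3, 0.3, 0.4]
opening: 0.0524
t 18.0 at [ 0.5753 -0.108   0.0619] shift [-0.0001  0.0899 -0.0002] turn [0.     0.0047 0.0001]
[-0.69655229  0.47698198  1.02973201  1.81517213 -0.45456164  1.11026358
 -1.09239794]
```

View pics/w11.png

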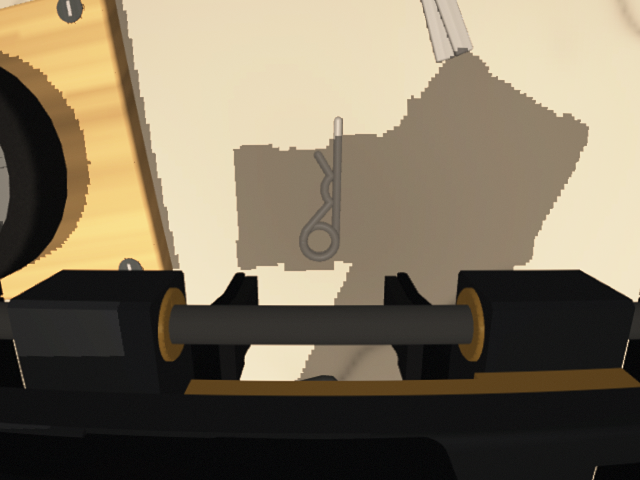

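```bash
python3 -c "
import cv2
p=cv2.imread('pics/w11.png')[110:270,280:370]
cv2.imwrite('pics/w11z.png',cv2.resize(p,None,fx=3.7,fy=3.7,interpolation=cv2.INTER_CUBIC))"
```

```text
(no output)
```

View pics/w11z.png

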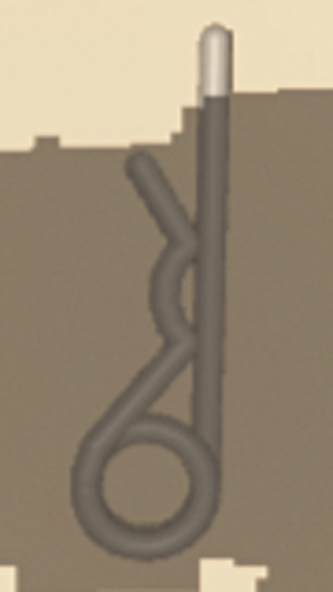

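```bash
python3 -c "
from h import *
p,d,c=load('w11');f=lambda x,y:px(x,y,3.7,280,110)
k=onz(c,f(146,485),.0065);print('coil',k)
e=onz(c,[f(206,440),f(213,110),f(216,27)],.0027);print(e);v=e[1]-e[0];print(np.degrees(np.arctan2(v[1],v[0])))
go([k[0,0],k[0,1],-.028],-91.7)
"
```

```text
coil [[ 0.5767481  -0.10793588  0.0065    ]]
[[ 0.58335488 -0.11805118  0.0027    ]
 [ 0.6372847  -0.11955706  0.0027    ]
 [ 0.65012953 -0.12012112  0.0027    ]]
-1.5994506810595275
t 18.05 at [ 0.5753 -0.108   0.062 ] shift [-0.0001  0.09    0.0015] turn [-0.      0.0047  0.    ]
```

```bash
python3 -m handwheel '[[-0.2,[0,0.03,0.0007],[0,0.004,0]],[-0.2,[0,0.06,0.0007],[0,0.004,0]],[-0.2,[0,0.075,0.0007],[0,0.004,0]],[-0.2,[0,0.085,0.0007],[0,0.004,0]],[-0.2,[0,0.088,0.0007],[0,0.004,0]],[-0.2,[0,0.088,0.0007],[0,0.004,0]],[-0.2,[0,0.088,0.0007],[0,0.004,0]]]'; python3 -c "
from h import *
s=go([.5759,-.1079,-.028],-91.7)"
```

```text
time: 18.92
ee_pos: [0.5765, -0.1081, -0.0254]
tcp_rot: [[-0.03, 0.001, 1.0], [-1.0, 0.0, -0.03], [-0.0, -1.0, 0.001]]
contact_force: [0.4, -1.1, -0.1]
opening: 0.0522
t 18.93 at [ 0.5765 -0.1081 -0.0254] shift [-0.0002  0.0026 -0.0006] turn [-0.0003 -0.0002 -0.    ]
```

```bash
python3 -m handwheel '[[-0.2,[0,0.002,-0.0005],[0,0,0]],[-0.2,[0,0.002,-0.0005],[0,0,0]],[-0.2,[0,0.002,-0.0005],[0,0,0]]]'; python3 -m handwheel '[[0.4,[0,0,0],[0,0,0]],[0.6,[0,0,0],[0,0,0]],[1,[0,0,0],[0,0,0]],[1,[0,0,0],[0,0,0]],[1,[0,0,0],[0,0,0]]]' 30; python3 -c "
from h import *
s=go([.5759,-.1079,.12],-91.7)"
```

```text
time: 19.3
ee_pos: [0.5755, -0.1081, -0.028]
tcp_rot: [[-0.03, 0.0, 1.0], [-1.0, -0.0, -0.03], [0.0, -1.0, 0.0]]
contact_force: [0.0, -0.2, -0.2]
opening: 0.0521
time: 19.92
ee_pos: [0.5755, -0.1081, -0.028]
tcp_rot: [[-0.031, 0.0, 1.0], [-1.0, -0.0, -0.031], [0.0, -1.0, 0.0]]
contact_force: [-0.1, 0.4, -0.3]
opening: 0.0237
t 19.93 at [ 0.5755 -0.1081 -0.028 ] shift [-0.0002 -0.148   0.0004] turn [-0.     -0.0003  0.    ]
```

```bash
python3 -m handwheel '[[1,[0,-0.03,0],[0,0,0]],[1,[0,-0.07,0],[0,0,0]],[1,[0,-0.12,0],[0,-0.05,0]],[1,[0,-0.12,0],[0,-0.1,0]],[1,[0,-0.12,0],[0,-0.1,0]]]'; python3 -c "
from h import *
s=go([.665,.008,.09],28.5)
p,d=env.camera('wrist');cv2.imwrite('pics/w12.png',p);np.savez('pics/w12.npz',p=p,d=d,o=s['ee_pos'],R=s['tcp_rot'])"
```

```text
time: 20.55
ee_pos: [0.5756, -0.1079, 0.0923]
tcp_rot: [[0.279, 0.001, 0.96], [-0.96, 0.001, 0.279], [-0.001, -1.0, 0.001]]
contact_force: [0.5, -0.9, -0.6]
opening: 0.0237
t 20.55 at [ 0.5756 -0.1079  0.0923] shift [-0.0863  0.0025  0.1182] turn [-4.000e-04 -5.683e-01  1.000e-04]
```

View pics/w12.png

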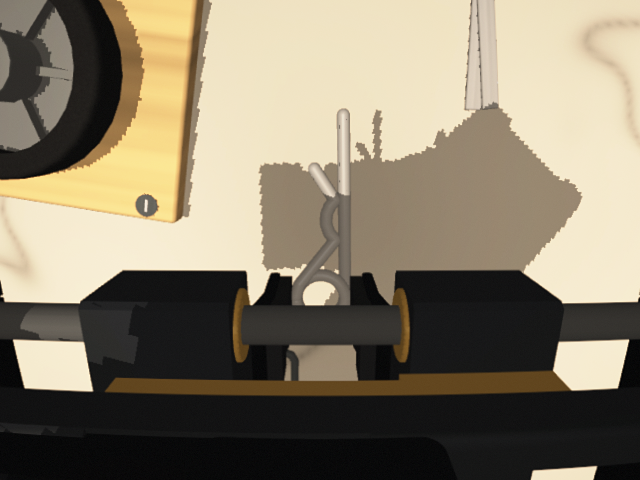

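```bash
cat >> h.py <<'E'
def leg(n):
    p,d,c=load(n);z=np.load(f"pics/{n}.npz");R=z["R"];o=z["o"]
    out=[]
    for v in range(112,262,6):
        row=p[v,325:365].astype(int)
        us=np.arange(325,365)
        dd=d[v,325:365]; P,dr=ray(c,np.c_[us,np.full(40,v)]);W=(P+dr*dd[:,None]-o)@R
        m=(dd>0)&(W[:,1]<-.015)&(W[:,1]>-.05)&(W[:,0]>0.003)
        if m.sum()>3:
            u=us[m].mean(); # ray onto tool plane y=-.0305
            P,dr=ray(c,[(u,v)]);a=(P-o)@R;b=dr[0]@R
            q=a+b*((-.0305-a[1])/b[1]);out.append([v,u,*(q*1000).round(2),(np.median(W[m,1])*1000).round(1),W[m,1].min().round(4)*1000])
    return np.array(out)
E
python3 -c "
from h import *
np.set_printoptions(suppress=True,linewidth=120)
r=leg('w12');print(r)
k=(r[:,4]>25)
print('x slope deg',np.degrees(np.polyfit(r[k,4],r[k,2],1)[0]),np.polyfit(r[k,4],r[k,2],1),'y',np.polyfit(r[k,4],r[k,5],1))
"
```

```text
[[112.         343.           9.2        -30.5         74.06       -31.1        -32.        ]
 [118.         343.           9.22       -30.5         71.87       -31.4        -32.1       ]
 [124.         343.           9.24       -30.5         69.67       -31.2        -32.        ]
 [130.         343.           9.27       -30.5         67.46       -31.1        -33.2       ]
 [136.         343.           9.29       -30.5         65.24       -31.         -32.7       ]
 [142.         343.           9.32       -30.5         63.         -31.2        -32.4       ]
 [148.         343.           9.34       -30.5         60.76       -31.6        -32.4       ]
 [154.         343.           9.37       -30.5         58.5        -31.4        -32.6       ]
 [160.         343.           9.39       -30.5         56.22       -31.3        -32.3       ]
 [166.         342.5          9.23       -30.5         53.94       -31.3        -32.4       ]
 [172.         343.           9.44       -30.5         51.64       -31.1        -32.3       ]
 [178.         343.           9.47       -30.5         49.33      
[... 634 characters left out ...]
30.5         32.71       -31.7        -32.7       ]
 [226.         339.1          8.16       -30.5         30.28       -31.4        -32.8       ]
 [232.         338.56521739   7.97       -30.5         27.82       -31.4        -33.2       ]
 [238.         338.           7.77       -30.5         25.35       -31.8        -33.        ]
 [244.         338.5          7.99       -30.5         22.86       -31.6        -33.3       ]
 [250.         339.1          8.26       -30.5         20.35       -32.1        -33.7       ]
 [256.         341.           9.06       -30.5         17.82       -31.5        -33.1       ]]
x slope deg 2.312706502794689 [0.04036434 6.62189179] y [  0.00950433 -31.84529911]
```

```bash
python3 -m handwheel '[[1,[-0.01,0,0.01],[0,-0.055,0]],[1,[-0.02,0,0.03],[0,-0.11,0]],[1,[-0.03,0,0.05],[0,-0.165,0]],[1,[-0.04,0,0.06],[0,-0.22,0]],[1,[-0.05,0,0.07],[0,-0.275,0]],[1,[-0.06,0,0.08],[0,-0.33,0]],[1,[-0.07,0,0.10],[0,-0.385,0]],[1,[-0.08,0,0.11],[0,-0.44,0]],[1,[-0.086,0,0.118],[0,-0.495,0]],[1,[-0.086,0,0.118],[0,-0.55,0]]]';python3 -m handwheel '[[1,[0,0,0],[0,-0.018,0]],[1,[0,0,0],[0,-0.018,0]],[1,[0,0,0],[0,-0.018,0]]]'; python3 -c "
from h import *
s=go([.665,.008,.0405],28.5);print(s['joint_pos'])
p,d=env.camera('wrist');cv2.imwrite('pics/w13.png',p);np.savez('pics/w13.npz',p=p,d=d,o=s['ee_pos'],R=s['tcp_rot'])"
```

```text
time: 21.85
ee_pos: [0.6642, 0.0086, 0.0902]
tcp_rot: [[0.903, -0.003, -0.429], [0.429, -0.0, 0.903], [-0.002, -1.0, 0.001]]
contact_force: [0.1, -0.4, -0.3]
opening: 0.0236
time: 22.22
ee_pos: [0.6643, 0.0074, 0.0912]
tcp_rot: [[0.88, -0.001, -0.474], [0.474, -0.0, 0.88], [-0.001, -1.0, 0.0]]
contact_force: [0.1, -0.0, -0.0]
opening: 0.0238
t 22.23 at [0.6643 0.0074 0.0912] shift [0.001  0.0507 0.0001] turn [-0.0001 -0.001  -0.0004]
[-0.47635742  0.46676367  0.53579251  1.56687665 -0.25093992  1.17847489
  0.60347283]
```

View pics/w13.png

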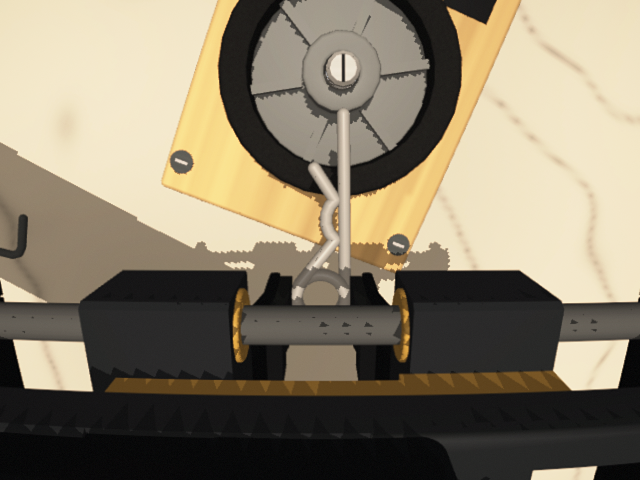

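```bash
python3 -c "
import cv2
p=cv2.imread('pics/w13.png')[40:130,300:390]
cv2.imwrite('pics/w13z.png',cv2.resize(p,None,fx=6,fy=6,interpolation=cv2.INTER_CUBIC))"
```

```text
(no output)
```

View pics/w13z.png

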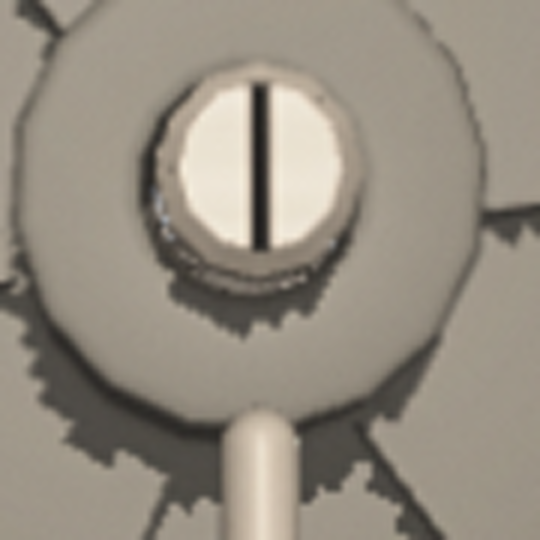

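```bash
python3 -c "
from h import *
np.set_printoptions(suppress=True,linewidth=120)
p,d,c=load('w13');z=np.load('pics/w13.npz');R=z['R'];o=z['o']
f=lambda x,y:px(x,y,6,300,40)
w=onz(c,[f(260,165),f(258,83),f(261,250)],.0815);t=(w-o)@R*1000
print(w[0],t,'slot deg in tool (x/z)',np.degrees(np.arctan2(t[1,0]-t[2,0],t[1,2]-t[2,2])))
r=leg('w13');print(r[:14,[0,1,2,4,5,6]])
q=r[(r[:,4]>48)&(r[:,4]<78)];print(np.polyfit(q[:,4],q[:,2],1))
go([.6643,.0074,.0405],28.5)
"
```

```text
[0.62785719 0.09578334 0.0815    ] [[  9.86338908   9.74640573  95.0399103 ]
 [  9.65765531   9.74867055 101.02873931]
 [  9.99875179   9.7441342   88.7771899 ]] slot deg in tool (x/z) -1.594764949746063
[[112.         343.           8.04        73.39       -30.7        -32.2       ]
 [118.         343.           8.06        71.2        -31.5        -32.4       ]
 [124.         343.           8.09        69.         -31.2        -32.8       ]
 [130.         343.           8.11        66.79       -31.6        -32.3       ]
 [136.         343.           8.13        64.56       -31.7        -32.8       ]
 [142.         343.           8.16        62.33       -31.5        -32.3       ]
 [148.         343.           8.18        60.08       -31.7        -32.8       ]
 [154.         343.           8.21        57.82       -31.5        -32.9       ]
 [160.         343.           8.23        55.55       -31.2        -32.5       ]
 [166.         343.           8.26        53.26       -31.3        -32.5       ]
 [172.         343.           8.29        50.96       -31.5        -32.3       ]
 [178.         343.           8.31        48.65       -31.6        -33.        ]
 [184.         341.33333333   7.69        46.32       -31.3        -32.6       ]
 [190.         339.83333333   7.14        43.98       -31.6        -32.6       ]]
[-0.01102539  8.84650979]
t 22.27 at [0.6644 0.0074 0.0914] shift [-0.0001  0.0509  0.    ] turn [-0.0001 -0.0008 -0.0003]
```

```bash
python3 -c "
from h import *
np.set_printoptions(suppress=True,linewidth=120)
print(np.array(env.camera_info('wrist')['mount']))
print(np.array(env.camera_info('wrist')['mount']))
for n in ('w12','w13'):
    z=np.load(f'pics/{n}.npz');R=z['R'];print(n,R@R.T-np.eye(3)); print(z['o'],env.observe()['ee_pos'])
    p,d,c=load(n);P,dr=ray(c,[(343,112)]);print((P-z['o'])@R,dr@R)
"
```

```text
[[ 0.99999995 -0.00017264 -0.00027148 -0.00027113]
 [ 0.00021986 -0.24934176  0.96841553 -0.19294015]
 [-0.00023488 -0.96841554 -0.24934171  0.06701915]
 [ 0.          0.          0.          1.        ]]
[[ 0.99999995 -0.00017264 -0.00027148 -0.00027113]
 [ 0.00021986 -0.24934176  0.96841553 -0.19294015]
 [-0.00023488 -0.96841554 -0.24934171  0.06701915]
 [ 0.          0.          0.          1.        ]]
w12 [[ 0. -0.  0.]
 [-0.  0. -0.]
 [ 0. -0.  0.]]
[ 0.57556374 -0.10788031  0.09231967] [0.66440242 0.00743232 0.09142401]
[-0.00027113 -0.19294015  0.06701915] [[0.05336667 1.04316167 0.0409056 ]]
w13 [[ 0.  0.  0.]
 [ 0.  0. -0.]
 [ 0. -0. -0.]]
[0.6642765  0.00744368 0.09122639] [0.66440242 0.00743232 0.09142401]
[-0.00027113 -0.19294015  0.06701915] [[0.05336667 1.04316167 0.0409056 ]]
```

```bash
python3 -m handwheel '[[1,[0.0035,0.015,0],[0,-0.0055,0]],[1,[0.0035,0.03,0],[0,-0.0055,0]],[1,[0.0035,0.04,0],[0,-0.0055,0]],[1,[0.0035,0.048,0],[0,-0.0055,0]],[1,[0.0035,0.0505,0],[0,-0.0055,0]],[1,[0.0035,0.0505,0],[0,-0.0055,0]],[1,[0.0035,0.0505,0],[0,-0.0055,0]]]'; python3 -c "
from h import *
s=go([.665,.008,.0405],28.5)
p,d=env.camera('wrist');cv2.imwrite('pics/w14.png',p);np.savez('pics/w14.npz',p=p,d=d,o=s['ee_pos'],R=s['tcp_rot'])
cv2.imwrite('pics/w14z.png',cv2.resize(p[10:130,290:400],None,fx=5,fy=5,interpolation=cv2.INTER_CUBIC))
p,d=env.camera('side');cv2.imwrite('pics/s14.png',cv2.resize(p[130:250,230:390],None,fx=5,fy=5,interpolation=cv2.INTER_CUBIC))"
```

```text
time: 23.15
ee_pos: [0.6681, 0.0091, 0.042]
tcp_rot: [[0.871, 0.001, -0.492], [0.492, 0.0, 0.871], [0.001, -1.0, -0.0]]
contact_force: [-0.6, 0.8, -0.1]
opening: 0.0236
t 23.15 at [0.6681 0.0091 0.042 ] shift [-0.0032  0.0015  0.0005] turn [0.0001 0.0055 0.0002]
```

View pics/w14.png

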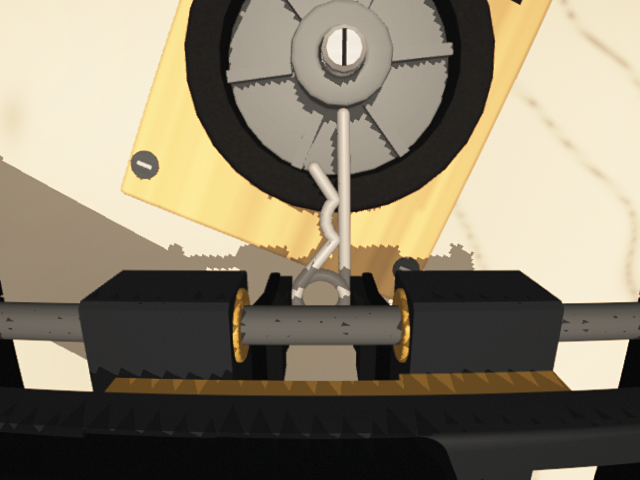

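View pics/w14z.png

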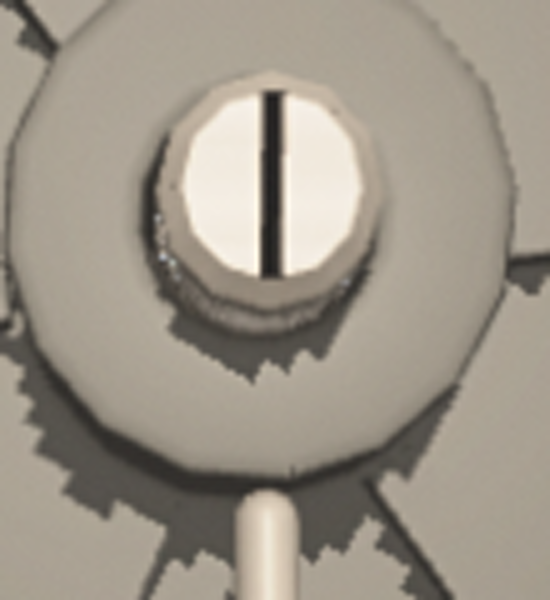

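View pics/s14.png

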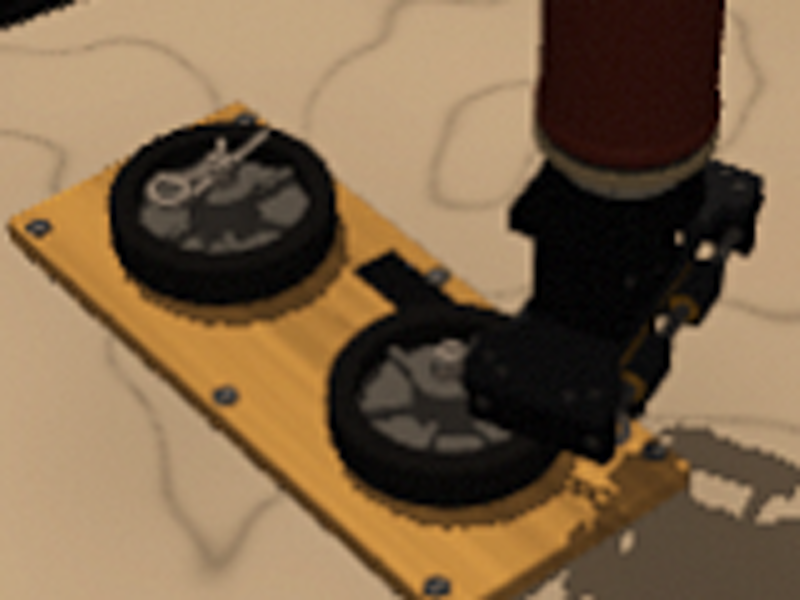

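```bash
cat > m.py <<'E'
from h import *
np.set_printoptions(suppress=True,linewidth=120)
def run(n,pts,legs,f,u0,v0):
    p,d,c=load(n);z=np.load(f'pics/{n}.npz');R=z['R'];o=z['o']
    q=lambda x,y:px(x,y,f,u0,v0)
    t=(onz(c,[q(*a) for a in pts],.0815)-o)@R*1000
    L=(onz(c,legs,o[2]+.0305)-o)@R*1000
    print('tcp',o,'axle',t[0].round(2),'slot slope',((t[1,0]-t[2,0])/(t[1,2]-t[2,2])).round(4)); print(L.round(2))
    k=np.polyfit(L[:,2],L[:,0],1);print('leg slope',k[0].round(4),'leg x at axle',np.polyval(k,t[0,2]).round(2),'need shift x',(t[0,0]-np.polyval(k,t[0,2])).round(2))
E
python3 -c "
from m import *
p=cv2.imread('pics/w14.png')
for v in (115,125,140,155,170,180): print(v,p[v,334:356].sum(1).tolist())
run('w14',[(272,183),(272,92),(271,276)],[(343.6,120),(343.7,170)],5,290,10)
"
```

```text
115 [244, 242, 248, 388, 476, 526, 566, 605, 647, 689, 662, 627, 592, 567, 515, 408, 254, 238, 240, 241, 243, 245]
125 [480, 478, 419, 386, 456, 520, 559, 603, 643, 684, 663, 628, 598, 572, 517, 424, 472, 484, 480, 482, 477, 478]
140 [238, 237, 245, 353, 451, 511, 557, 587, 633, 674, 665, 629, 603, 578, 524, 444, 464, 472, 468, 471, 468, 469]
155 [230, 227, 243, 338, 434, 504, 552, 582, 621, 658, 664, 635, 606, 578, 534, 450, 368, 448, 456, 459, 456, 461]
170 [225, 225, 232, 292, 415, 496, 546, 582, 615, 650, 658, 635, 611, 586, 545, 468, 404, 438, 450, 450, 452, 446]
180 [96, 79, 64, 167, 397, 494, 545, 574, 610, 644, 660, 638, 610, 588, 550, 468, 228, 109, 101, 102, 103, 103]
tcp [0.66807942 0.009138   0.04196598] axle [  7.69 -39.56  95.14] slot slope -0.0034
[[  8.28 -30.52  70.47]
 [  8.53 -30.51  51.74]]
leg slope -0.0135 leg x at axle 7.94 need shift x -0.25
```

```bash
python3 -m handwheel '[[1,[-0.0005,0.0014,0],[0,0.003,0]],[1,[-0.0005,0.0014,0],[0,0.003,0]],[1,[-0.0005,0.0014,0],[0,0.003,0]],[1,[-0.0005,0.0014,0],[0,0.003,0]]]'; python3 - <<'E'
from m import *
s=go([.665,.008,.0405],28.5)
p,d=env.camera('wrist');cv2.imwrite('pics/w15.png',p);np.savez('pics/w15.npz',p=p,d=d,o=s['ee_pos'],R=s['tcp_rot'])
cv2.imwrite('pics/w15z.png',cv2.resize(p[10:130,290:400],None,fx=5,fy=5,interpolation=cv2.INTER_CUBIC))
c=cam('wrist',s)
def zmap(us,vs):
    v,u=np.meshgrid(vs,us);P,dr=ray(c,np.c_[u.ravel(),v.ravel()]);return (P+dr*d[v.ravel(),u.ravel()][:,None])[:,2]
print('axle top z',np.median(zmap(range(334,340),range(40,55))),np.median(zmap(range(347,352),range(40,55))))
for v in range(115,180,10):
    z=zmap(range(341,346),range(v,v+10)); print(v,z.mean().round(4),end=' ')
print('hub',np.median(zmap(range(302,320),range(45,60))))
E
```

```text
time: 23.75
ee_pos: [0.6673, 0.0089, 0.0401]
tcp_rot: [[0.875, 0.0, -0.484], [0.484, -0.0, 0.875], [0.0, -1.0, -0.0]]
contact_force: [-0.2, 0.1, -0.7]
opening: 0.0237
t 23.75 at [0.6673 0.0089 0.0401] shift [-0.0025 -0.0004  0.0003] turn [0.     0.0025 0.    ]
axle top z 0.0806467167076282 0.08060082483696093
115 0.0717 125 0.0719 135 0.0718 145 0.075 155 0.0717 165 0.0718 175 0.0719 hub 0.06496790891752714
```

View pics/w15z.png

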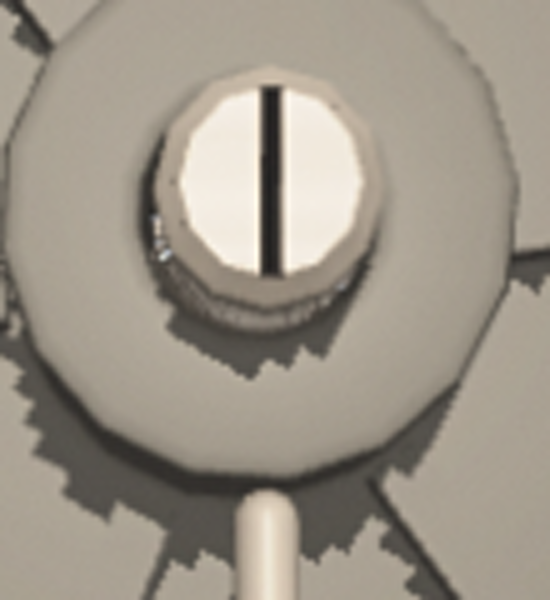

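```bash
python3 - <<'E'
from m import *
p,d,c=load('w15')
for v in (115,118,130,150,165,175):
    row=d[v,330:358]; P,dr=ray(c,np.c_[np.arange(330,358),np.full(28,v)]);Z=(P+dr*row[:,None])[:,2]
    us=np.arange(330,358)[(Z>.068)&(Z<.08)]; print(v,us.min(),us.max())
run('w15',[(271.5,180),(271.5,87),(271,276)],[(343.1,118),(343.5,175)],5,290,10)
E
```

```text
115 337 349
118 337 349
130 337 349
150 337 349
165 337 349
175 337 349
tcp [0.66732956 0.00888945 0.04008254] axle [  7.57 -41.42  94.99] slot slope -0.0062
[[  8.09 -30.5   71.2 ]
 [  8.48 -30.5   49.81]]
leg slope -0.0184 leg x at axle 7.65 need shift x -0.09
```

```bash
python3 -m handwheel '[[1,[-0.0002,-0.0005,0.003],[0,0,0]],[1,[-0.0002,-0.0005,0.006],[0,0,0]],[1,[-0.0002,-0.0005,0.009],[0,0,0]],[1,[-0.0002,-0.0005,0.009],[0,0,0]],[1,[-0.0002,-0.0005,0.009],[0,0,0]]]'; python3 - <<'E'
from m import *
s=env.observe();print(s['ee_pos'])
p,d=env.camera('wrist');cv2.imwrite('pics/w16.png',p);np.savez('pics/w16.npz',p=p,d=d,o=s['ee_pos'],R=s['tcp_rot'])
cv2.imwrite('pics/w16z.png',cv2.resize(p[30:150,290:400],None,fx=5,fy=5,interpolation=cv2.INTER_CUBIC))
E
```

```text
time: 24.42
ee_pos: [0.6628, 0.0167, 0.0406]
tcp_rot: [[0.875, 0.0, -0.484], [0.484, -0.0, 0.875], [0.0, -1.0, -0.0]]
contact_force: [-0.1, -0.8, -0.2]
opening: 0.0231
[0.66279109 0.0166627  0.04058756]
```

View pics/w16z.png

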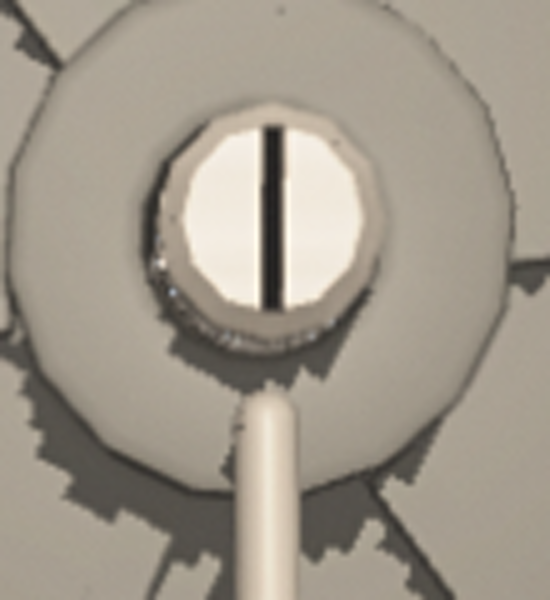

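```bash
python3 -m handwheel '[[1,[0,0,0.001],[0,0,0]],[1,[0,0,0.002],[0,0,0]],[1,[0,0,0.003],[0,0,0]],[1,[0,0,0.004],[0,0,0]],[1,[0,0,0.004],[0,0,0]]]';  python3 -m handwheel '[[1,[0,0,0.001],[0,0,0]],[1,[0,0,0.002],[0,0,0]],[1,[0,0,0.003],[0,0,0]],[1,[0,0,0.003],[0,0,0]]]'
```

```text
time: 25.1
ee_pos: [0.6608, 0.0204, 0.0406]
tcp_rot: [[0.875, -0.0, -0.484], [0.484, 0.0, 0.875], [-0.0, -1.0, 0.0]]
contact_force: [0.8, -0.1, 0.0]
opening: 0.0238
time: 25.6
ee_pos: [0.6594, 0.023, 0.0406]
tcp_rot: [[0.875, -0.0, -0.484], [0.484, 0.0, 0.875], [0.0, -1.0, 0.0]]
contact_force: [-0.6, -0.4, -1.3]
opening: 0.0236
```

```bash
python3 -m handwheel '[[1,[0,0,0.0015],[0,0,0]],[1,[0,0,0.003],[0,0,0]],[1,[0,0,0.0045],[0,0,0]],[1,[0,0,0.006],[0,0,0]],[1,[0,0,0.006],[0,0,0]]]'; python3 - <<'E'
from m import *
s=env.observe();print(s['ee_pos'])
p,d=env.camera('wrist');cv2.imwrite('pics/w17.png',p);np.savez('pics/w17.npz',p=p,d=d,o=s['ee_pos'],R=s['tcp_rot'])
cv2.imwrite('pics/w17z.png',cv2.resize(p[60:180,290:400],None,fx=5,fy=5,interpolation=cv2.INTER_CUBIC))
E
```

```text
time: 26.22
ee_pos: [0.6564, 0.0283, 0.0405]
tcp_rot: [[0.875, -0.0, -0.484], [0.484, 0.0, 0.875], [-0.0, -1.0, 0.0]]
contact_force: [-0.4, 0.1, -0.9]
opening: 0.0233
[0.65641842 0.02828699 0.04054449]
```

View pics/w17z.png

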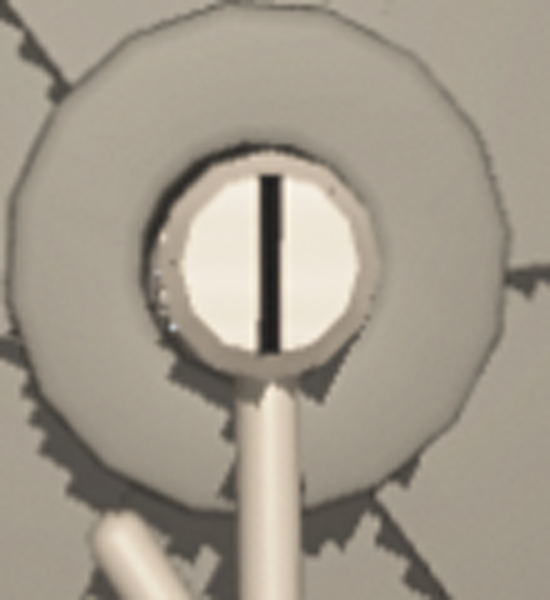

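```bash
python3 -m handwheel '[[1,[0,0,0.002],[0,0,0]],[1,[0,0,0.004],[0,0,0]],[1,[0,0,0.006],[0,0,0]],[1,[0,0,0.008],[0,0,0]],[1,[0,0,0.010],[0,0,0]],[1,[0,0,0.012],[0,0,0]],[1,[0,0,0.012],[0,0,0]]]'; python3 - <<'E'
from m import *
s=env.observe();print(s['ee_pos'],s['ft_torque'])
p,d=env.camera('wrist');cv2.imwrite('pics/w18.png',p);np.savez('pics/w18.npz',p=p,d=d,o=s['ee_pos'],R=s['tcp_rot'])
cv2.imwrite('pics/w18z.png',cv2.resize(p[80:200,290:400],None,fx=5,fy=5,interpolation=cv2.INTER_CUBIC))
E
```

```text
time: 27.15
ee_pos: [0.6506, 0.0388, 0.0405]
tcp_rot: [[0.875, -0.0, -0.484], [0.484, 0.0, 0.875], [-0.0, -1.0, 0.0]]
contact_force: [0.2, 0.2, -0.4]
opening: 0.0234
[0.65061579 0.03878947 0.04054601] [-0.03923016  0.02498388 -0.03873963]
```

View pics/w18z.png

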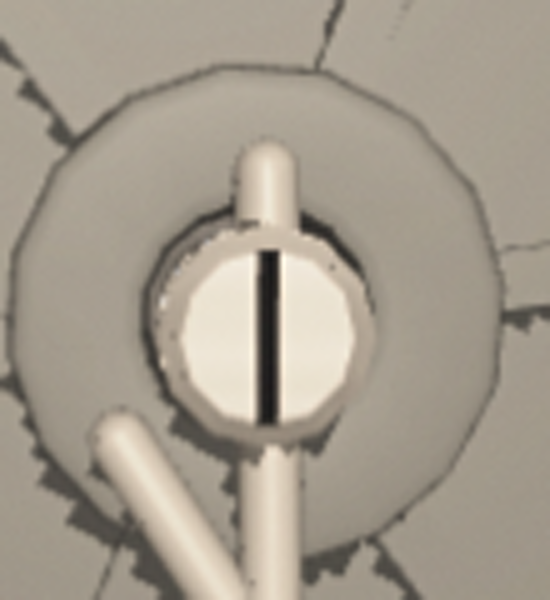

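```bash
python3 -m handwheel '[[1,[0,0,0.0015],[0,0,0]],[1,[0,0,0.003],[0,0,0]],[1,[0,0,0.0045],[0,0,0]],[1,[0,0,0.006],[0,0,0]],[1,[0,0,0.0075],[0,0,0]],[1,[0,0,0.009],[0,0,0]]]' 40;python3 -m handwheel '[[1,[0,0,0.001],[0,0,0]],[1,[0,0,0.002],[0,0,0]],[1,[0,0,0.003],[0,0,0]]]';python3 -m handwheel '[[1,[0,0,0.001],[0,0,0]],[1,[0,0,0.002],[0,0,0]],[1,[0,0,0.003],[0,0,0]]]'
```

```text
time: 27.95
ee_pos: [0.6461, 0.046, 0.0405]
tcp_rot: [[0.875, -0.0, -0.484], [0.484, -0.001, 0.875], [-0.001, -1.0, -0.0]]
contact_force: [-0.4, -1.7, -0.1]
opening: 0.0233
time: 28.32
ee_pos: [0.6447, 0.0484, 0.0405]
tcp_rot: [[0.875, -0.0, -0.484], [0.484, -0.001, 0.875], [-0.001, -1.0, -0.001]]
contact_force: [-1.4, -4.0, -0.5]
opening: 0.0233
time: 28.7
ee_pos: [0.6432, 0.0504, 0.0405]
tcp_rot: [[0.875, -0.0, -0.483], [0.483, -0.001, 0.875], [-0.001, -1.0, -0.001]]
contact_force: [-2.3, -5.6, 0.4]
opening: 0.0233
```

```bash
python3 - <<'E'
from m import *
s=env.observe();print(s['ee_pos'],s['ft_torque'])
p,d=env.camera('wrist');cv2.imwrite('pics/w19.png',p)
cv2.imwrite('pics/w19z.png',cv2.resize(p[100:310,250:400],None,fx=2.8,fy=2.8,interpolation=cv2.INTER_CUBIC))
print((np.array([.6276,.096,.0405])-s['ee_pos'])@s['tcp_rot'])
E
```

```text
[0.64320634 0.05037587 0.04051887] [-1.36720746  0.30112212  0.17649316]
[ 0.00838325 -0.00004016  0.04748515]
```

View pics/w19z.png

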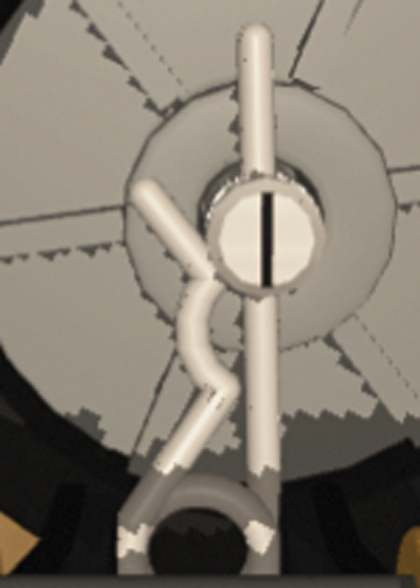

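```bash
python3 -m handwheel '[[1,[0,0,0.001],[0,0,0]],[1,[0,0,0.002],[0,0,0]],[1,[0,0,0.003],[0,0,0]]]';python3 -m handwheel '[[1,[0,0,0.001],[0,0,0]],[1,[0,0,0.002],[0,0,0]],[1,[0,0,0.003],[0,0,0]]]';python3 -m handwheel '[[1,[0,0,0.001],[0,0,0]],[1,[0,0,0.002],[0,0,0]],[1,[0,0,0.003],[0,0,0]]]'
```

```text
time: 29.12
ee_pos: [0.6411, 0.0533, 0.0402]
tcp_rot: [[0.875, -0.002, -0.483], [0.483, -0.001, 0.875], [-0.002, -1.0, -0.0]]
contact_force: [-3.6, -4.4, -1.0]
opening: 0.0234
time: 29.5
ee_pos: [0.6389, 0.057, 0.0399]
tcp_rot: [[0.875, -0.003, -0.484], [0.484, -0.0, 0.875], [-0.003, -1.0, 0.001]]
contact_force: [-5.5, -2.8, 0.6]
opening: 0.0235
time: 29.88
ee_pos: [0.6376, 0.0606, 0.0399]
tcp_rot: [[0.875, -0.003, -0.485], [0.485, 0.001, 0.875], [-0.002, -1.0, 0.002]]
contact_force: [-5.0, -0.5, -0.9]
opening: 0.0233
```

```bash
cat > v.py <<'E'
from m import *
import sys
n=sys.argv[1];s=env.observe();print(s['ee_pos'],s['contact_force'].round(1) if hasattr(s['contact_force'],'round') else s['contact_force'])
p,d=env.camera('wrist');cv2.imwrite(f'pics/{n}.png',cv2.resize(p[100:310,250:400],None,fx=2.8,fy=2.8,interpolation=cv2.INTER_CUBIC))
np.savez(f'pics/{n}.npz',p=p,d=d,o=s['ee_pos'],R=s['tcp_rot'])
print((np.array([.6276,.096,.0405])-s['ee_pos'])@s['tcp_rot'])
E
python3 v.py w20
```

```text
[0.63757493 0.06061586 0.03990542] [-5.  -0.5 -0.9]
[ 0.00842158 -0.00053538  0.0357866 ]
```

View pics/w20.png

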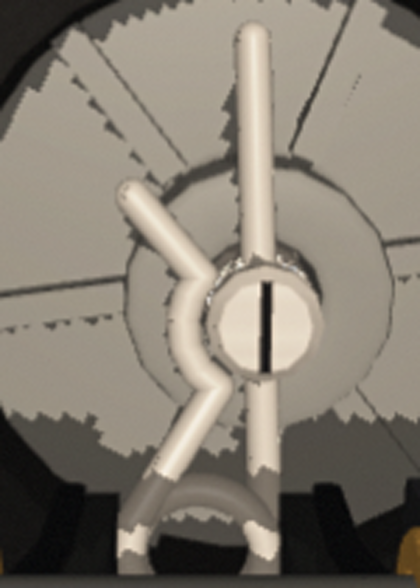

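```bash
python3 -m handwheel '[[1,[-0.0005,0,0.001],[0,0,0]],[1,[-0.001,0,0.002],[0,0,0]],[1,[-0.001,0,0.003],[0,0,0]]]';python3 -m handwheel '[[1,[0,0,0.0005],[0,0,0]],[1,[0,0,0.001],[0,0,0]],[1,[0,0,0.001],[0,0,0]]]'; python3 v.py w21
```

```text
time: 30.3
ee_pos: [0.6368, 0.062, 0.0407]
tcp_rot: [[0.875, 0.0, -0.484], [0.484, 0.0, 0.875], [0.0, -1.0, 0.0]]
contact_force: [-2.4, -0.2, -0.9]
opening: 0.0234
time: 30.68
ee_pos: [0.6363, 0.0623, 0.0406]
tcp_rot: [[0.875, 0.0, -0.484], [0.484, -0.0, 0.875], [-0.0, -1.0, -0.0]]
contact_force: [-3.6, -0.7, 0.7]
opening: 0.023
[0.63630584 0.06232952 0.04060491] [-3.6 -0.7  0.7]
[0.0086677  0.00009545 0.03368035]
```

View pics/w21.png

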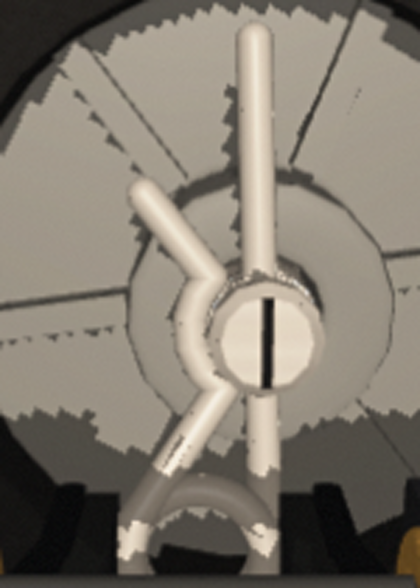

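```bash
python3 -m handwheel '[[1,[-0.0003,0,0.0005],[0,0,0]],[1,[-0.0005,0,0.001],[0,0,0]],[1,[-0.0005,0,0.0015],[0,0,0]],[1,[-0.0005,0,0.0015],[0,0,0]]]'; python3 v.py w22
```

```text
time: 31.22
ee_pos: [0.6354, 0.0629, 0.0407]
tcp_rot: [[0.875, 0.001, -0.483], [0.483, -0.001, 0.875], [0.0, -1.0, -0.001]]
contact_force: [-0.6, -5.8, 0.2]
opening: 0.0234
[0.63536745 0.06293928 0.04071315] [-0.6 -5.8  0.2]
[0.00918425 0.00018458 0.03269565]
```

View pics/w22.png

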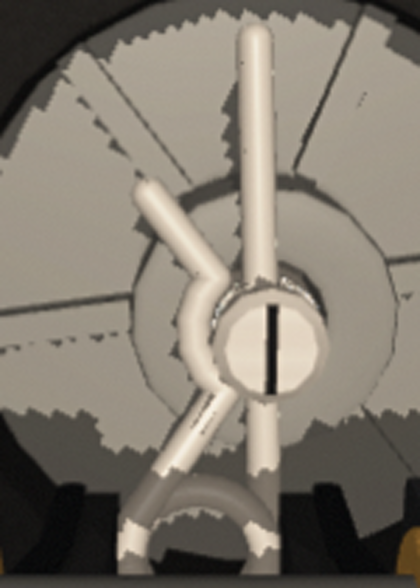

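```bash
python3 -m handwheel '[[1,[0,0,0.0004],[0,0,0]],[1,[0,0,0.0007],[0,0,0]],[1,[0,0,0.0007],[0,0,0]]]'; python3 v.py w23; python3 - <<'E'
from m import *
p,d=env.camera('top');cv2.imwrite('pics/t23.png',cv2.resize(p[170:250,140:300],None,fx=5,fy=5,interpolation=cv2.INTER_CUBIC))
p,d,c=load('w23');z=np.load('pics/w23.npz');R,o=z['R'],z['o']
# shank top centre (268..273, 347) crop f2.8 ; tip end (254,25)
f=lambda x,y:px(x,y,2.8,250,100)
a=(onz(c,f(270,345),.0815)-o)@R*1000; b=(onz(c,f(256,24),.0715)-o)@R*1000
print('axle',a,'tip',b)
E
```

```text
time: 31.65
ee_pos: [0.6351, 0.0631, 0.0407]
tcp_rot: [[0.876, 0.001, -0.483], [0.483, -0.001, 0.876], [-0.0, -1.0, -0.001]]
contact_force: [-0.1, -6.9, -0.3]
opening: 0.0231
[0.63507145 0.06309188 0.04069346] [-0.1 -6.9 -0.3]
[0.00935824 0.00015098 0.03242229]
axle [[  9.11706242 -40.85003479  33.17533942]] tip [[  7.29056488 -30.9041368   74.73561921]]
```

View pics/w23.png

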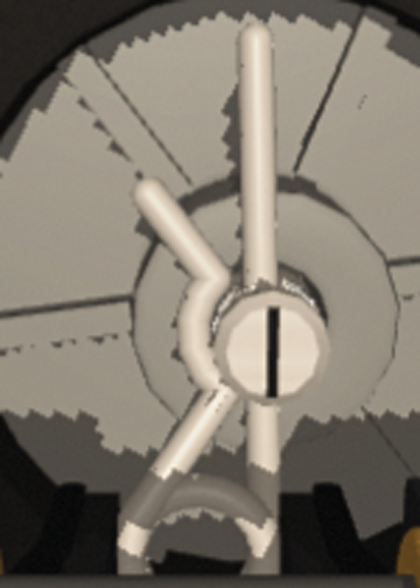

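```bash
python3 -m handwheel '[[1,[0,0,0.0005],[0,0,0]],[1,[0,0,0.001],[0,0,0]],[1,[0,0,0.001],[0,0,0]]]'; python3 -m handwheel '[[1,[0,0,0],[0,0,0]],[1,[0,0,0],[0,0,0]]]';python3 v.py w24
```

```text
time: 32.12
ee_pos: [0.6348, 0.0633, 0.0408]
tcp_rot: [[0.876, 0.001, -0.483], [0.483, -0.002, 0.876], [0.0, -1.0, -0.002]]
contact_force: [0.4, -8.2, 0.5]
opening: 0.0232
time: 32.38
ee_pos: [0.6348, 0.0633, 0.0408]
tcp_rot: [[0.876, 0.001, -0.483], [0.483, -0.002, 0.876], [0.0, -1.0, -0.002]]
contact_force: [0.3, -7.2, -0.2]
opening: 0.0234
[0.6348325  0.0633288  0.04076597] [ 0.3 -7.2 -0.2]
[0.00943677 0.00020151 0.03210442]
```

View pics/w24.png

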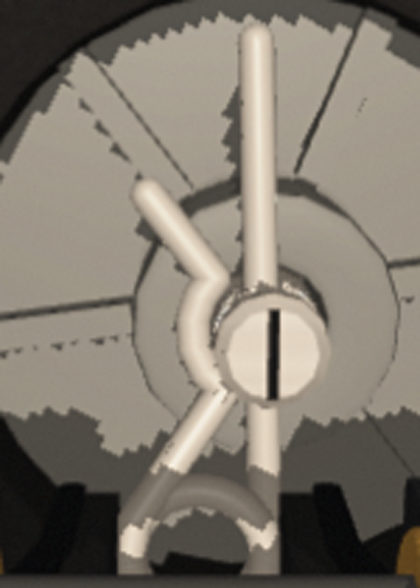

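```bash
python3 - <<'E'
from m import *
p,d,c=load('w24');z=np.load('pics/w24.npz');R,o=z['R'],z['o']
f=lambda x,y:px(x,y,2.8,250,100)
a=onz(c,f(271.5,351),.0815)[0]
t=(a-o)@R*1000;print('axle tool',t)
a2=a.copy();a2[2]=.0735;print('axis at leg-top height crop', (proj(c,a2)+.5-[250,100])*2.8)
for q in [(210,277),(222,390),(190,335),(146,190),(257,25)]: print(q,((onz(c,f(*q),.0735)-o)@R*1000)[0]-[0,0,t[2]])
E
python3 -c "
import cv2
p=cv2.imread('pics/w24.png');print(p.shape)"
```

```text
axle tool [  9.33182988 -40.79907273  32.34819762]
axis at leg-top height crop [[268.57096693 338.63682747]]
(210, 277) [  1.21410607 -32.8170587    8.62821768]
(222, 390) [  2.93992969 -32.7843346   -7.46563894]
(190, 335) [ -1.55593873 -32.80068995   0.4637216 ]
(146, 190) [ -7.47145301 -32.841753    20.5407673 ]
(257, 25) [  7.33103457 -32.88463317  42.16609534]
(588, 420, 3)
```

```bash
python3 -m handwheel '[[1,[0,0,-0.0006],[0,0,0]],[1,[0,0,-0.001],[0,0,0]],[1,[0,0,-0.001],[0,0,0]]]'; python3 -m handwheel '[[0.3,[0,0,0],[0,0,0]],[0.1,[0,0,0],[0,0,0]],[0.1,[0,0,0],[0,0,0]],[0.1,[0,0,0],[0,0,0]]]' 20;python3 v.py w25
```

```text
time: 32.8
ee_pos: [0.6349, 0.0632, 0.0406]
tcp_rot: [[0.876, 0.0, -0.483], [0.483, -0.001, 0.876], [-0.0, -1.0, -0.001]]
contact_force: [-2.8, -5.9, -1.2]
opening: 0.0234
time: 33.3
ee_pos: [0.6348, 0.0648, 0.0406]
tcp_rot: [[0.875, 0.0, -0.484], [0.484, 0.0, 0.875], [0.0, -1.0, 0.0]]
contact_force: [0.8, 0.1, -0.2]
opening: 0.039
[0.63480048 0.06475442 0.04060322] [ 0.8  0.1 -0.2]
[0.00883206 0.000114   0.0308241 ]
```

View pics/w25.png

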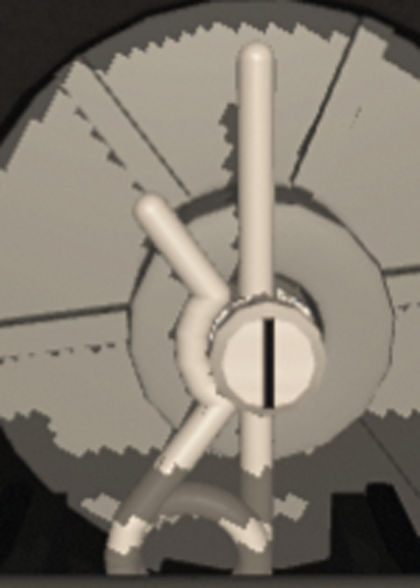

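```bash
python3 - <<'E'
from m import *
for n,ax,tip in (('w24',(271.5,351),(257,25)),('w25',(267.5,363),(256,43))):
    p,d,c=load(n);z=np.load(f'pics/{n}.npz');R,o=z['R'],z['o']
    f=lambda x,y:px(x,y,2.8,250,100)
    a=(onz(c,f(*ax),.0815)-o)@R*1000; b=(onz(c,f(*tip),.071)-o)@R*1000
    print(n,'tip-axis',(b-a)[0])
E
python3 -m handwheel '[[0.1,[0,-0.02,0],[0,0,0]],[0.1,[0,-0.06,0],[0,0,0]],[0.1,[0,-0.06,-0.01],[0,0,0]],[0.1,[0,-0.06,-0.01],[0,0,0]]]'
python3 - <<'E'
from m import *
s=env.observe();print(s['ee_pos'])
p,d=env.camera('wrist');cv2.imwrite('pics/w26.png',p);np.savez('pics/w26.npz',p=p,d=d,o=s['ee_pos'],R=s['tcp_rot'])
cv2.imwrite('pics/w26z.png',cv2.resize(p[90:300,250:400],None,fx=2.8,fy=2.8,interpolation=cv2.INTER_CUBIC))
E
```

```text
w24 tip-axis [-1.88194457 10.4142142  42.28357372]
w25 tip-axis [-1.47915473 10.51060564 41.55974405]
time: 33.85
ee_pos: [0.6401, 0.0545, 0.1015]
tcp_rot: [[0.876, 0.001, -0.483], [0.483, -0.0, 0.876], [0.001, -1.0, -0.001]]
contact_force: [-0.9, 0.6, -0.7]
opening: 0.0386
[0.64005377 0.05446503 0.10145562]
```

View pics/w26.png

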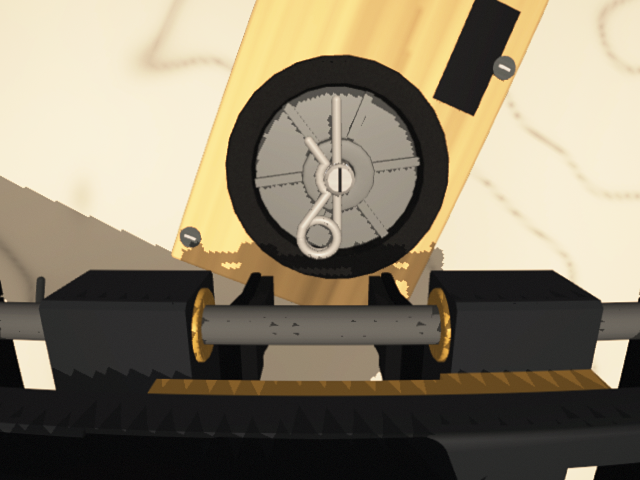

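View pics/w26z.png

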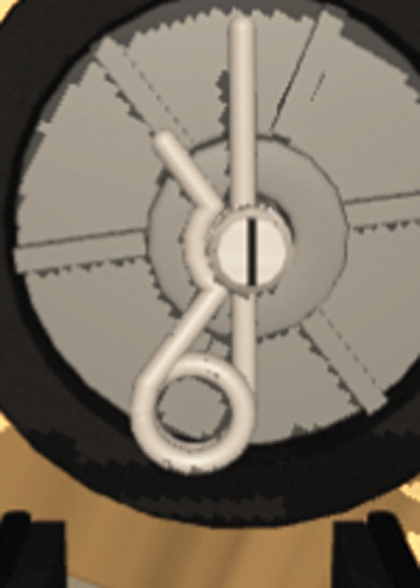

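```bash
python3 - <<'E'
from m import *
p,d,c=load('w26');z=np.load('pics/w26.npz');R,o=z['R'],z['o']
f=lambda x,y:px(x,y,2.8,250,90)
g=lambda q,zz:(onz(c,f(*q),zz)-o)@R*1000
a=g((251,251),.0815);print('axle',a)
for nm,q,zz in [('coil',(194,414),.0745),('tip',(242,18),.071),('leg',(242,100),.071),('leg2',(245,350),.071),('hump',(192,252),.073)]: print(nm,(g(q,zz)-a)[0].round(2))
v,u=np.mgrid[0:480,0:640]
E
```

```text
axle [[ 9.11226561 19.93483879 42.27958064]]
coil [-10.39   7.01 -32.31]
tip [-1.57 10.47 41.4 ]
leg [-1.46 10.48 26.75]
leg2 [ -0.5   10.51 -20.41]
hump [-10.74   8.49  -1.18]
```

```bash
python3 -c "
from h import *
go([.561,.2894,.1015],-71)"
```

```text
t 33.9 at [0.6394 0.0551 0.1006] shift [ 0.0446 -0.0009  0.243 ] turn [ 1.00e-04  5.55e-01 -1.00e-04]
```

```bash
python3 -m handwheel '[[0.1,[0.005,-0.01,0.03],[0,0.055,0]],[0.1,[0.01,-0.01,0.06],[0,0.11,0]],[0.1,[0.015,-0.01,0.09],[0,0.165,0]],[0.1,[0.02,-0.01,0.12],[0,0.22,0]],[0.1,[0.025,-0.01,0.15],[0,0.275,0]],[0.1,[0.03,-0.01,0.18],[0,0.33,0]],[0.1,[0.035,-0.001,0.21],[0,0.385,0]],[0.1,[0.04,-0.001,0.243],[0,0.44,0]],[0.1,[0.0446,-0.001,0.243],[0,0.5,0]],[0.1,[0.0446,-0.001,0.243],[0,0.555,0]]]';python3 -m handwheel '[[0.1,[0,0,0],[0,0,0]],[0.1,[0,0,0],[0,0,0]]]'
python3 - <<'E'
from m import *
s=env.observe();print(s['ee_pos'])
p,d=env.camera('wrist');cv2.imwrite('pics/w27.png',p);np.savez('pics/w27.npz',p=p,d=d,o=s['ee_pos'],R=s['tcp_rot'])
cv2.imwrite('pics/w27z.png',cv2.resize(p[90:300,250:400],None,fx=2.8,fy=2.8,interpolation=cv2.INTER_CUBIC))
E
```

```text
time: 35.15
ee_pos: [0.5601, 0.2905, 0.1006]
tcp_rot: [[0.322, -0.001, 0.947], [-0.947, -0.001, 0.322], [0.001, -1.0, -0.002]]
contact_force: [-0.4, 0.7, 0.2]
opening: 0.039
time: 35.4
ee_pos: [0.5606, 0.2897, 0.1011]
tcp_rot: [[0.33, -0.001, 0.944], [-0.944, -0.001, 0.33], [0.0, -1.0, -0.001]]
contact_force: [-0.4, 0.2, -0.5]
opening: 0.0392
[0.56064149 0.28967634 0.10114196]
```

View pics/w27z.png

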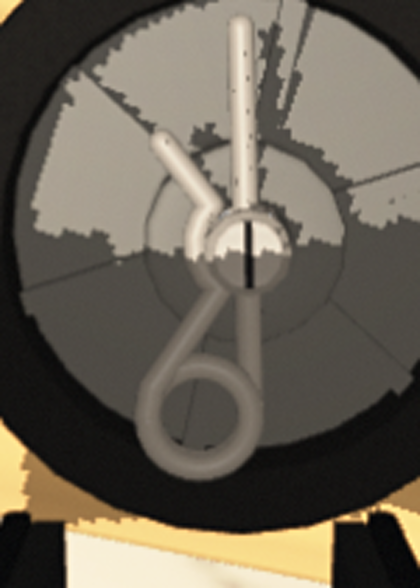

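```bash
python3 -m handwheel '[[0.1,[0,-0.05,-0.04],[0,0,0]],[0.1,[0,-0.1,-0.08],[0,0,0]],[0.1,[0,-0.1,-0.1],[0,0,0]],[0.1,[0,-0.1,-0.1],[0,0,0]]]'
python3 - <<'E'
from m import *
p,d=env.camera('side');cv2.imwrite('pics/s28.png',p)
p,d=env.camera('top');cv2.imwrite('pics/t28.png',p)
a=cv2.imread('pics/top0.png');df=cv2.absdiff(a,p).max(2)
for n,(u0,u1,v0,v1) in {'key':(330,362,278,325),'sciss':(345,392,125,205),'tape':(385,435,325,375),'glue':(475,522,328,360)}.items(): print(n,(df[v0:v1,u0:u1]>40).sum())
E
```

```text
time: 35.95
ee_pos: [0.4657, 0.2574, 0.2023]
tcp_rot: [[0.329, -0.0, 0.944], [-0.944, 0.003, 0.329], [-0.003, -1.0, 0.001]]
contact_force: [0.2, 0.4, 0.3]
opening: 0.0393
key 0
sciss 0
tape 0
glue 0
```

View pics/s28.png

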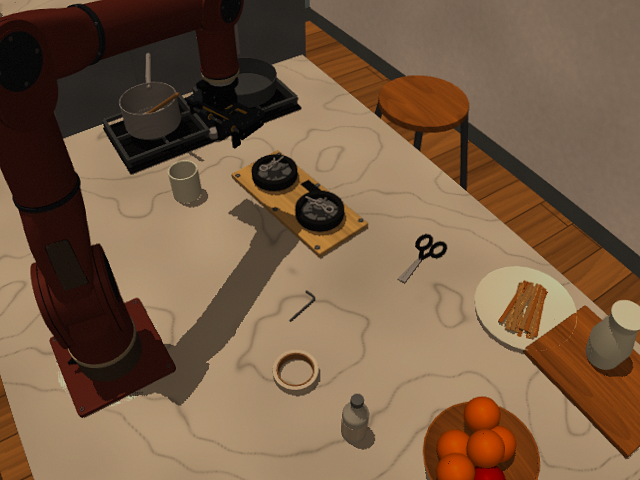

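Both wheels are fitted and clipped, the arm is clear of everything, and the bystanders haven't moved. Handing in.

```bash
python3 -c "
from plant import env
print(env.sign_off())"
```

```text
the job is handed in; nothing more can be done
None
```

The loose wheel is on the bare axle, down on its shoulder, and the hairpin clip is pushed through the cross hole and snapped around the shank. I handed the job in at about 36 s.

**What I did**
- **Wheel:** It slid down the axle without catching and stopped with about 8 N, 25.9 mm above where I picked it up (26 mm expected). The hub top then read 65 mm by depth (66 mm nominal).
- **Clip:** I lined it up with the slot in the axle's end and pushed it in. The push peaked at about 8 N.

**Last checks**
- **Clip seat:** The loop's centre measured 32.3 mm from the axle's axis, against 32 mm nominal. Measured from the tip, it came out up to about 1 mm short of home. It moved back about 0.7 mm when I let go. In a matching view, the fitted wheel's clip sits the same way to within about 0.6 mm.
- **Other things:** The key, scissors, tape and glue show no change in the top view. The mug looks unmoved in the side view, but I did not compare it pixel by pixel.

**What disagreed**
- **Finger length:** The real finger ends were about 30 mm short of the stated TCP. My first grasp of the wheel closed on air above the hub, touching nothing. I measured the offset and allowed for it from then on.
- **Wrist camera:** Its reported mount shifted by about 0.5 mm between calls, so I relied on comparisons within a single picture.

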